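Take apart the bench pile and build the two-tier module rack

ROBOT

A 6-joint arm with a two-finger parallel gripper is mounted at the origin on the work surface. World frame = base frame: x ahead of the robot, y to its left, z up, the work surface at z = 0. Lengths are in m, angles in rad, forces in N, time in s.
With the tool pointing down it reaches from about 0.35 to 0.95 m from the base axis. Payload 17.4 kg.
Tool frame: the origin (TCP) lies where the fingers leave the gripper's body, on its centre line; the fingertips stand 84 mm ahead of it and the grasp point (between the pads) lies 65 mm ahead of it; z points along the fingers, y is the direction in which the jaws open and shut (so a half turn about z gives the same grasp; the last joint's range is limited). The gripper opens to 93 mm and grips with 3 to 60 N. Pads are 15 mm wide; open, the fingers measure 128 mm over their backs; the gripper's body (75 mm by 188 mm) begins 65 mm behind the grasp point.
Start: joints at [-1.319, 0.116, 1.442, -0, 1.584, -0.038], TCP at [0.193, -0.647, 0.303] pointing down, gripper open.
Joint ranges: [-2.83, 2.83], [-0.83, 2.19], [0.07, 2.5], [-1.14, 4.28], [0.01, 3], [-2.97, 2.97]. Speed limits (rad/s): [1.89, 1.89, 2.22, 3.14, 3.14, 3.14].

INTERFACE

Orientations are given as a 3x3 rotation matrix whose columns are the frame's x, y, z axes.
In Python, from plant import r gives the robot as it stands.
- The arm moves only by the tool step_arm, never from a script. Its arguments are lists of equal length, an entry for each row: "hand": the opening, from 0 (shut) to 1 (fully open); "slide": the shift along the tool's x, y, z in m, a list of three; "twist": the turn, a rotation vector about the tool's x, y, z in rad, a list of three. In form: {"hand": [hand, ...], "slide": [[dx, dy, dz], ...], "twist": [[rx, ry, rz], ...]}. A call has 1 to 8 rows; each row is the pose to reach, as a shift and turn from the pose commanded when the call began, along the tool's axes at that moment; what a row does not reach only later rows make up. A row lasts 1/10 s, in which the tool goes at most 50 mm and 8.59 degrees, less where a joint would pass 70% of its speed; a pose out of reach is approached as far as the arm can. A call with a gripper value outside its range is refused whole. The fingers move at their own pace and stop on an object; the grip force is fixed at half the most. Time passes only in rows, so rows that repeat a pose let the fingers close. It gives the time, the measured TCP pose, the force and the opening at its end, in the units of the state.
- r.read_state(): the state, without advancing time (a new reading comes with each control period).
- r.camera(name): name is "scene" or "top" or "wrist"; returns the picture (480x640x3 uint8, blue, green, red); there is no depth.
- r.camera_model(name): a dict with "fx", "fy", "cx", "cy" (pixels), "extrinsics" (4x4, takes a point from world to camera coordinates). Camera axes: x right, y down, z forward; pixel columns grow to the right and rows downward; lengths in m; the calibration is good to about 2 mm. A picture is of the moment at which its call begins: read the wrist's pose just before it. camera_model takes no time and is no camera call; for the wrist camera it gives the pose at the moment of the call.
- r.job_done(): hands the job in, once; it reports no verdict.
The state is a dict: "time_s": time; "qpos": joint angles; "qvel": joint speeds; "effort": joint torques, N m; "tcp_pos": TCP position; "eef_rot": TCP orientation; "ft_force": force on the tool from outside, world axes, zero at the start; "wrist_torque": the same for the moment, N m; "width": opening from 0.0 (shut) to 1.0 (fully open).
Only numpy, scipy, OpenCV 4.12 (cv2) and the standard library are available. Lean on these libraries where they do the work, as an engineer would, in place of code of your own. Each camera call takes 0.05 s, during which the arm holds its last target.

TASK

Take the pile on the electronics bench apart from the top down, one thing at a time, each straight to its own place: the solder reel over the spindle, the die-cast box flat inside the small black tray, the heat-sink module flat inside the low rim in the middle of the rack base, and last the post frame over the module, upright, with its four feet fully home in the rack base's corner sockets. Set things down rather than drop them, and leave the flux bottle where it stands; let go of everything.

Things in the scene. Friction and masses are not known exactly. Their poses are not given: they have to be found in the camera images.
- reel_center (a point): Small reel of solder, top of the pile, axis upright: a silvery cylinder with white end flanges, 42 mm across and 42 mm high, with a 21 mm bore right through along its axis. About 0.16 kg. The point is its centre, half-way up; z is its axis (up). It stands on the die-cast box, within 10 mm of its middle.
- diecast_center (a point): Plain die-cast aluminium box, second from the top, on the module: 82 mm along its x, 46 mm along its y, 40 mm high; two brass connectors (10 mm thick) stick out 9 mm from its +x end, 18 to 28 mm above its underside. About 0.22 kg. The point is its centre, half-way up.
- module_center (a point): Black heat-sink module with fins along its length, third from the top: 112 mm along its x, 56 mm along its y, 38 mm high, flat upright sides. About 0.45 kg. The point is its centre, half-way up. It lies on the deck of the post frame.
- frame_grip (a point): Aluminium post frame, under the pile. Deck 170 (x) x 150 (y) x 10 mm, top 85 mm above its feet; posts 10 mm thick at x +-74, y +-64, feet tapering to 6 mm over 6 mm. Amid the deck, under the module, a grip bar along x: 56 long, 14 wide, 10 high, flush, a window 56 (x) x 53 (y) mm open either side. 0.4 kg, balanced. Point: bar's centre, 80 mm above the feet. Either way round will do.
- spindle: Spindle for the reel, fixed: black disc 66 mm across and 8 mm thick with an upright steel pin 8 mm thick in its middle, standing 28 mm above the disc, pointed. Origin at the centre of the disc's underside, on the bench. The reel's underside rests on the disc, the pin in its bore.
- tray: Small black tray for the die-cast box, fixed: outside 112 mm along its x, 76 mm along its y, walls 3 mm thick and 9 mm high, floor 3 mm thick, so that the box has 12 mm of play each way when it lies along x (either way round). Origin at the centre of its underside, on the bench.
- base: Rack base, fixed: grey plate 180 (x) x 160 (y) x 6 mm. A steel rim 5 mm high bounds a bed 136 (x) x 80 (y) mm amid it, for the module lying along x, either way round. At x +-74, y +-64 mm four square sockets, 16 mm wide inside, 24 outside, mouths 28 mm above the bench, floor 6 mm. With the frame home its grip bar's centre is 86 mm above the bench. Origin: underside centre, on the bench.
- bottle: Flux bottle, amber, 30 mm across, 85 mm high, loose, standing in the middle near the tray and the spindle. Origin at the centre of its underside. Leave it alone.
Mind the look-alikes: they are no part of the job. Leave any orange look-alike of the part that bears module_center alone.

How it is judged:
On the way, in this order (a step that is already met when the one before it is completed fails the run):
1. the reel stands on the spindle's disc, released (z of reel_center in the frame of spindle between 0.025 and 0.033 m and horizontal distance between reel_center and spindle below 0.012 m and angle between reel_center's own z axis and vertical below 0.1 rad and contact force between the fingers and reel below 0.1 N and linear speed of reel below 0.02 m/s and angular speed of reel below 0.2 rad/s), for 0.2 s.
2. the die-cast box lies flat in the tray, released (z of diecast_center in the frame of tray between 0.02 and 0.026 m and x of diecast_center in the frame of tray between -0.016 and 0.016 m and y of diecast_center in the frame of tray between -0.016 and 0.016 m and angle between diecast_center's own z axis and vertical below 0.06 rad and contact force between the fingers and diecast below 0.1 N and linear speed of diecast below 0.02 m/s and angular speed of diecast below 0.2 rad/s), for 0.2 s.
3. the module lies flat in the rack base's bed, released (z of module_center in the frame of base between 0.022 and 0.028 m and x of module_center in the frame of base between -0.016 and 0.016 m and y of module_center in the frame of base between -0.016 and 0.016 m and angle between module_center's own z axis and vertical below 0.05 rad and contact force between the fingers and module below 0.1 N and linear speed of module below 0.02 m/s and angular speed of module below 0.2 rad/s), for 0.2 s.
4. the post frame stands home in the four sockets, released (z of frame_grip in the frame of base between 0.082 and 0.09 m and horizontal distance between frame_grip and base below 0.008 m and angle between frame_grip's own z axis and vertical below 0.05 rad and angle between the x axis of frame_grip and the x axis of base, either way round below 0.1 rad and contact force between the fingers and frame below 0.1 N and linear speed of frame below 0.02 m/s and angular speed of frame below 0.2 rad/s), for 0.2 s.
At the end, for the whole second after the job is handed in: Released, at rest: reel flat on the disc (12 mm off axis, 4 mm high), box flat in the tray and module flat in the base's bed (16 mm off the middle each way, 3 mm in height), frame level, fully home in the sockets (8 mm sideways, 4 mm in height, 0.1 rad) (z of reel_center in the frame of spindle between 0.025 and 0.033 m and horizontal distance between reel_center and spindle below 0.012 m and angle between reel_center's own z axis and vertical below 0.1 rad and linear speed of each of reel, diecast, module, frame below 0.02 m/s and angular speed of each of reel, diecast, module, frame below 0.2 rad/s and z of diecast_center in the frame of tray between 0.02 and 0.026 m and x of diecast_center in the frame of tray between -0.016 and 0.016 m and y of diecast_center in the frame of tray between -0.016 and 0.016 m and angle between diecast_center's own z axis and vertical below 0.06 rad and z of module_center in the frame of base between 0.022 and 0.028 m and x of module_center in the frame of base between -0.016 and 0.016 m and y of module_center in the frame of base between -0.016 and 0.016 m and angle between each of module_center, frame_grip's own z axis and vertical below 0.05 rad and z of frame_grip in the frame of base between 0.082 and 0.09 m and horizontal distance between frame_grip and base below 0.008 m and angle between the x axis of frame_grip and the x axis of base, either way round below 0.1 rad); the robot touches nothing.
It fails at once if the flux bottle is moved more than 40 mm or tipped over (distance of bottle from where it was at the start of the episode above 0.04 m or angle between bottle's own z axis and vertical above 0.5 rad).
It fails at once if a thing of the pile is dropped or thrown (over 0.8 m/s out of the gripper) ((linear speed of reel above 0.8 m/s and contact force between the fingers and reel below 0.05 N) or (linear speed of diecast above 0.8 m/s and contact force between the fingers and diecast below 0.05 N) or (linear speed of module above 0.8 m/s and contact force between the fingers and module below 0.05 N) or (linear speed of frame above 0.8 m/s and contact force between the fingers and frame below 0.05 N)).
It also fails if it takes over 136 s, if anything falls off the work surface, if the arm or the gripper's body presses on something with over 40 N, if the wrist force passes 120 N, or if a joint passes its speed limit or range.

## Working session

There is one attempt and no reset: what is moved stays moved. The work goes in short steps, Python scripts to look and compute and a tool call to move; the robot and the scene stay as the last step left them, time stands still between calls to the robot, and variables do not carry over. Pictures are saved under pics/ and viewed, and the job is handed in when it is done.

Besides the shell and the picture viewer there is one more tool, called after "Emit:" by a JSON object that holds its "api" and its "payload". step_arm: Moves the arm, as the interface text tells. Its arguments: {"type":"object","properties":{"hand":{"type":"array","items":{"type":"number"}},"slide":{"type":"array","items":{"type":"array","items":{"type":"number"}}},"twist":{"type":"array","items":{"type":"array","items":{"type":"number"}}}},"required":["hand","slide","twist"]}

```bash
ls; mkdir -p pics
python3 - <<'E'
from plant import r
import cv2
s=r.read_state();print(s)
for n in("scene","top"):
    cv2.imwrite(f"pics/{n}0.png",r.camera(n));m=r.camera_model(n);print(n,m)
E
```

```text
pics
{'time_s': 0.0, 'qpos': array([-1.31878077e+00,  1.16458479e-01,  1.44225158e+00,  1.66169621e-06,
        1.58394160e+00, -3.77960167e-02]), 'qvel': array([8.29269534e-04, 9.62731007e-04, 2.06956420e-06, 1.07371437e-03,
       9.86753335e-04, 1.06951887e-03]), 'effort': array([ 3.00195406e-04, -7.21261811e+01, -6.22611952e+01,  7.79863796e-02,
        2.38069484e-02, -1.00336320e-04]), 'tcp_pos': array([ 0.19286636, -0.64675992,  0.30203216]), 'eef_rot': array([[ 9.58297738e-01,  2.85771546e-01, -2.62460603e-04],
       [ 2.85771663e-01, -9.58297190e-01,  1.02596741e-03],
       [ 4.16770360e-05, -1.05818606e-03, -9.99999439e-01]]), 'ft_force': array([ 0.75899142,  0.20061296, -0.0484723 ]), 'wrist_torque': array([-0.05577956,  0.07142141,  0.03570427]), 'width': 0.9998282719236428}
scene {'fx': 453.7733691288214, 'fy': 453.7733691288214, 'cx': 311.4324303315632, 'cy': 231.65979602269408, 'extrinsics': array([[-0.18961098,  0.98166185,  0.01968993,  0.15525329],
       [ 0.62134171,  0.13549333, -0.77173573, -0.22523513],
       [-0.76025138, -0.13409539, -0.63563847,  1.45863732],
       [ 0.        ,  0.        ,  0.        ,  1.        ]])}
top {'fx': 451.97679563357354, 'fy': 451.97679563357354, 'cx': 316.65663596346883, 'cy': 241.10936604186796, 'extrinsics': array([[-0.02487619, -0.9996883 ,  0.00211762, -0.05031384],
       [-0.97804419,  0.02389907, -0.20702269,  0.56567687],
       [ 0.20690755, -0.00722106, -0.97833385,  0.99951382],
       [ 0.        ,  0.        ,  0.        ,  1.        ]])}
```

View pics/scene0.png

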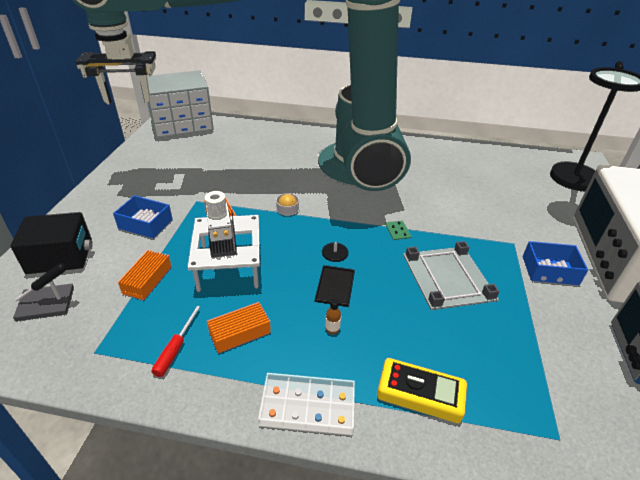

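View pics/top0.png

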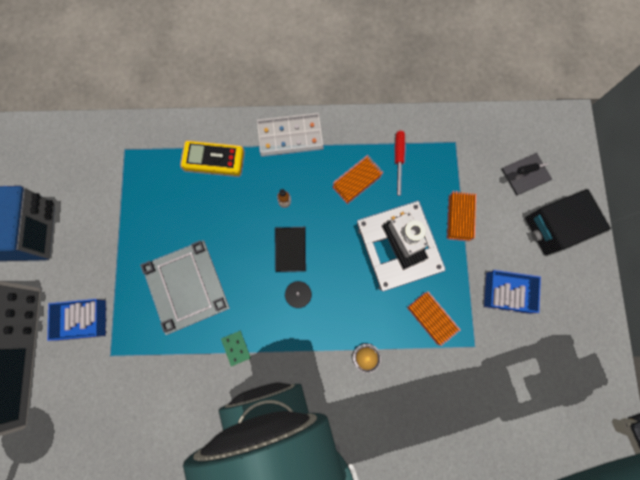

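The top view shows the pile near (405,245), spindle (298,294), tray (291,249), base (185,287) and bottle (283,198). I'll zoom in to get exact pixels.

```bash
cat > h.py <<'E'
from plant import r
import numpy as np, cv2
def ray(name,u,v,z,m=None):
    m=m or r.camera_model(name);E=m['extrinsics'];R=E[:3,:3];t=E[:3,3]
    c=-R.T@t;d=R.T@np.array([(u-m['cx'])/m['fx'],(v-m['cy'])/m['fy'],1]);return c+d*(z-c[2])/d[2]
def proj(name,p,m=None):
    m=m or r.camera_model(name);E=m['extrinsics'];q=E[:3,:3]@np.asarray(p,float)+E[:3,3]
    return np.array([m['fx']*q[0]/q[2]+m['cx'],m['fy']*q[1]/q[2]+m['cy']])
E
python3 - <<'E'
import cv2,numpy as np
a=cv2.imread('pics/top0.png')
c=lambda x,y,w,h,s:cv2.resize(a[y:y+h,x:x+w],None,fx=s,fy=s,interpolation=cv2.INTER_CUBIC)
cv2.imwrite('pics/t_pile.png',c(350,190,110,110,5))
cv2.imwrite('pics/t_base.png',c(135,230,110,110,5))
cv2.imwrite('pics/t_mid.png',c(265,180,60,135,4))
E
```

```text
(no output)
```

View pics/t_pile.png

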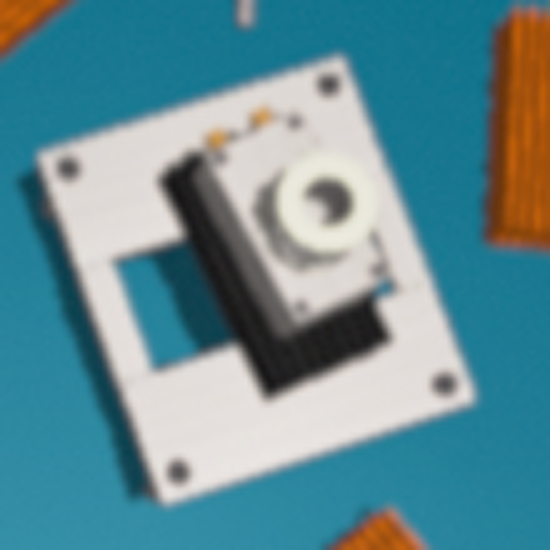

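View pics/t_base.png

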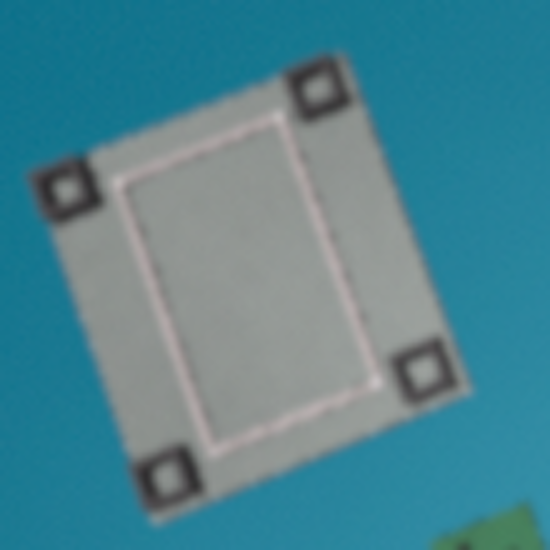

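View pics/t_mid.png

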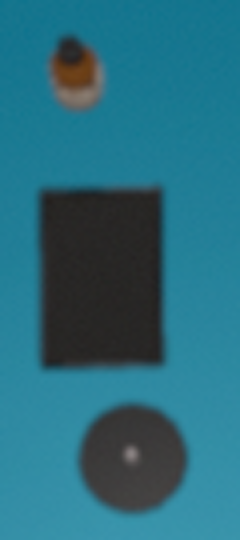

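Run:
```python
from h import *
P=lambda ox,oy,s,pts,z:np.array([ray('top',ox+(x+.5)/s-.5,oy+(y+.5)/s-.5,z)[:2] for x,y in pts])
def show(n,a):
    print(n,a.round(4).tolist(),'c',a.mean(0).round(4))
    if len(a)==4: print(' sides',[round(float(np.linalg.norm(a[i]-a[i-3])),4) for i in range(4)],'angs',[round(float(np.degrees(np.arctan2(*(a[i-3]-a[i])[::-1]))),1) for i in range(4)])
show('deck',P(350,190,5,[(38,152),(345,55),(477,402),(162,505)],.085))
show('screws',P(350,190,5,[(69,167),(329,84),(445,384),(178,471)],.085))
show('reel',P(350,190,5,[(327,202)],.205))
show('base sockets',P(135,230,5,[(67,190),(318,90),(427,371),(168,478)],.028))
show('base plate',P(135,230,5,[(30,178),(345,53),(470,390),(155,522)],.006))
show('rim',P(135,230,5,[(121,182),(281,117),(377,383),(214,452)],.011))
show('tray',P(265,180,4,[(40,189),(162,188),(163,365),(41,365)],.009))
show('spindle',P(265,180,4,[(133,458)],.008))
show('bottle top',P(265,180,4,[(69,47)],.085));show('bb',P(265,180,4,[(80,92)],.0))
```

```text
deck [[0.6063, -0.1588], [0.6494, -0.3039], [0.4852, -0.3517], [0.4423, -0.2071]] c [ 0.5458 -0.2554]
 sides [0.1513, 0.1711, 0.1508, 0.171] angs [-73.4, -163.8, 106.5, 16.4]
screws [[0.5988, -0.1728], [0.6356, -0.2954], [0.4937, -0.338], [0.4573, -0.2151]] c [ 0.5464 -0.2553]
 sides [0.128, 0.1481, 0.1281, 0.1477] angs [-73.3, -163.3, 106.5, 16.7]
reel [[0.5516, -0.2628]] c [ 0.5516 -0.2628]
base sockets [[0.5162, 0.3387], [0.5619, 0.2207], [0.4263, 0.1657], [0.3799, 0.2848]] c [0.4711 0.2525]
 sides [0.1266, 0.1463, 0.1278, 0.1466] angs [-68.8, -157.9, 111.3, 21.6]
base plate [[0.5261, 0.3651], [0.5846, 0.2136], [0.4184, 0.1496], [0.3604, 0.2971]] c [0.4724 0.2564]
 sides [0.1624, 0.1781, 0.1586, 0.1792] angs [-68.9, -158.9, 111.5, 22.3]
rim [[0.5222, 0.3191], [0.5524, 0.2427], [0.4225, 0.1929], [0.392, 0.2691]] c [0.4723 0.2559]
 sides [0.0821, 0.1391, 0.0821, 0.1395] angs [-68.5, -159.0, 111.8, 21.0]
tray [[0.6134, 0.0384], [0.6122, -0.037], [0.5019, -0.0355], [0.5037, 0.0384]] c [0.5578 0.0011]
 sides [0.0754, 0.1103, 0.0739, 0.1097] angs [-90.9, 179.2, 88.6, -0.0]
spindle [[0.4463, -0.0164]] c [ 0.4463 -0.0164]
bottle top [[0.6796, 0.0143]] c [0.6796 0.0143]
bb [[0.6779, 0.0136]] c [0.6779 0.0136]
```

Emit:
{"api": "step_arm", "payload": {"hand": [1, 1, 1, 1, 1, 1, 1, 1], "slide": [[0.45, -0.265, -0.06], [0.45, -0.265, -0.06], [0.45, -0.265, -0.06], [0.45, -0.265, -0.06], [0.45, -0.265, -0.06], [0.45, -0.265, -0.06], [0.45, -0.265, -0.06], [0.45, -0.265, -0.06]], "twist": [[0, 0, 0], [0, 0, 0], [0, 0, 0], [0, 0, 0], [0, 0, 0], [0, 0, 0], [0, 0, 0], [0, 0, 0]]}}

```text
time_s: 0.9
tcp_pos: [0.4644, -0.354, 0.3485]
eef_rot: [[0.958, 0.286, -0.0], [0.286, -0.958, 0.0], [-0.0, -0.0, -1.0]]
ft_force: [1.0, -1.2, 0.6]
width: 0.999
```

Emit:
{"api": "step_arm", "payload": {"hand": [1, 1, 1, 1], "slide": [[0.08, -0.045, -0.02], [0.08, -0.045, -0.02], [0.08, -0.045, -0.02], [0.08, -0.045, -0.02]], "twist": [[0, 0, 0], [0, 0, 0], [0, 0, 0], [0, 0, 0]]}}

```text
time_s: 1.3
tcp_pos: [0.5276, -0.2891, 0.368]
eef_rot: [[0.958, 0.288, -0.001], [0.288, -0.958, 0.0], [-0.001, -0.0, -1.0]]
ft_force: [0.2, -0.6, 0.1]
width: 0.999
```

Run:
```python
from h import *
s=r.read_state();print(s['tcp_pos'],s['time_s'])
m=r.camera_model('wrist');print(m);a=r.camera('wrist');cv2.imwrite('pics/w1.png',a)
np.save('w1.npy',m,allow_pickle=True)
```

```text
[ 0.52763578 -0.28914307  0.36803156] 1.3
{'fx': 335.6351609123622, 'fy': 335.6351609123622, 'cx': 314.6084396073795, 'cy': 242.7189537306998, 'extrinsics': array([[ 2.86977198e-01, -9.57937244e-01, -5.69964191e-04,
        -4.26877841e-01],
       [-9.25394830e-01, -2.77381866e-01,  2.58270612e-01,
         3.61116764e-01],
       [-2.47565136e-01, -7.35903348e-02, -9.66072443e-01,
         5.61572461e-01],
       [ 0.00000000e+00,  0.00000000e+00,  0.00000000e+00,
         1.00000000e+00]])}
```

View pics/w1.png

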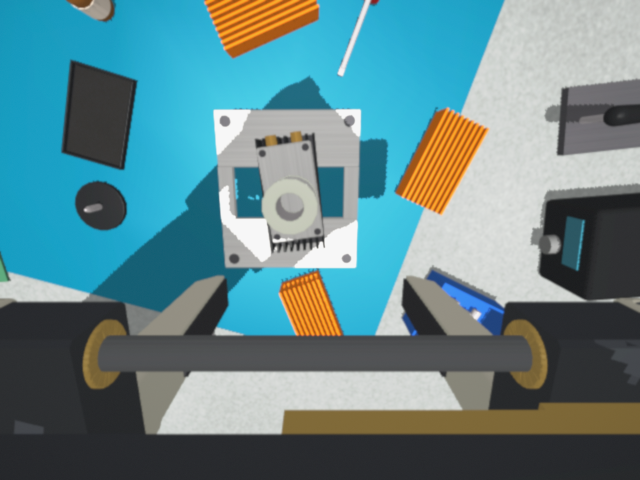

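The wrist image shows the pile with the reel top at (290,206), the box at (257–325, 148–240), the deck corners, and the tray and spindle at left. Zooming.

Run:
```python
import cv2
a=cv2.imread('pics/w1.png')
cv2.imwrite('pics/w1z.png',cv2.resize(a[100:275,205:370],None,fx=4,fy=4,interpolation=cv2.INTER_CUBIC)[:600])
```

```text
(no output)
```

View pics/w1z.png

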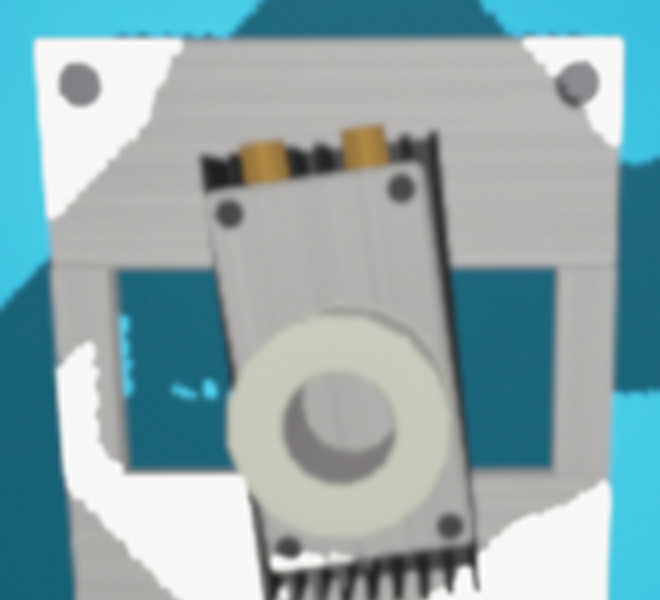

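Run:
```python
from h import *
m=np.load('w1.npy',allow_pickle=True).item()
def P(pts,z): return np.array([ray('w',205+(x+.5)/4-.5,100+(y+.5)/4-.5,z,m)[:2] for x,y in pts])
def show(n,a):
    print(n,a.round(4).tolist(),'c',a.mean(0).round(4))
    if len(a)>2: print(' sides',[round(float(np.linalg.norm(a[i]-a[i-len(a)+1])),4) for i in range(4)],'angs',[round(float(np.degrees(np.arctan2(*(a[i-3]-a[i])[::-1]))),1) for i in range(4)])
show('reel',P([(338,425)],.205)); show('reeltopdia',P([(227,425),(450,425)],.205))
show('box',P([(208,190),(422,160),(475,545),(268,573)],.163))
show('mod',P([(203,155),(435,133)],.123)); show('modBR',P([(478,590),(272,600)],.123))
show('deck',P([(34,38),(624,38)],.085)); show('screws',P([(80,84),(578,82)],.085))
Q=lambda u,v,z:ray('w',u,v,z,m)[:2]
a=np.array([Q(214,110,.085),Q(361,110,.085),Q(357,267,.085),Q(226,268,.085)]);show('deck',a)
print('spindle disc',Q(101,205,.008));b=np.array([Q(72,62,.009),Q(136,78,.009),Q(124,168,.009),Q(63,153,.009)]);show('tray',b)
print(Q(93,208,.036))
```

```text
reel [[0.5545, -0.2602]] c [ 0.5545 -0.2602]
reeltopdia [[0.5487, -0.2407], [0.5604, -0.2798]] c [ 0.5546 -0.2603]
box [[0.5865, -0.2204], [0.6047, -0.2608], [0.5306, -0.2948], [0.5114, -0.2529]] c [ 0.5583 -0.2572]
 sides [0.0443, 0.0816, 0.0461, 0.0818] angs [-65.7, -155.3, 114.6, 23.4]
mod [[0.5924, -0.2108], [0.6125, -0.261]] c [ 0.6025 -0.2359]
modBR [[0.5105, -0.3028], [0.4931, -0.2537]] c [ 0.5018 -0.2782]
deck [[0.6073, -0.1562], [0.6502, -0.2996]] c [ 0.6288 -0.2279]
screws [[0.5999, -0.1698], [0.6369, -0.2917]] c [ 0.6184 -0.2308]
deck [[0.6067, -0.1573], [0.6496, -0.3002], [0.4888, -0.3499], [0.4445, -0.2065]] c [ 0.5474 -0.2535]
 sides [0.1493, 0.1682, 0.1501, 0.1695] angs [-73.3, -162.8, 107.2, 16.9]
spindle disc [ 0.45108218 -0.01594449]
tray [[0.6129, 0.0385], [0.6174, -0.0369], [0.5078, -0.0386], [0.5041, 0.0382]] c [5.606e-01 3.000e-04]
 sides [0.0756, 0.1097, 0.0769, 0.1088] angs [-86.6, -179.1, 92.7, 0.2]
[ 0.4536585  -0.02288981]
```

Emit:
{"api": "step_arm", "payload": {"hand": [1, 1, 1, 1, 1, 1, 1, 1], "slide": [[0.032, -0.019, 0], [0.032, -0.019, 0.04], [0.032, -0.019, 0.08], [0.032, -0.019, 0.1], [0.032, -0.019, 0.112], [0.032, -0.019, 0.112], [0.032, -0.019, 0.112], [0.032, -0.019, 0.112]], "twist": [[0, 0, 0], [0, 0, 0], [0, 0, 0], [0, 0, 0], [0, 0, 0], [0, 0, 0], [0, 0, 0], [0, 0, 0]]}}

```text
time_s: 2.15
tcp_pos: [0.5526, -0.2629, 0.2581]
eef_rot: [[0.958, 0.285, 0.002], [0.285, -0.958, -0.001], [0.001, 0.002, -1.0]]
ft_force: [-0.7, 0.4, -0.2]
width: 0.997
```

Run:
```python
from h import *
s=r.read_state();print(s['tcp_pos'],s['time_s'])
cv2.imwrite('pics/w2.png',r.camera('wrist'))
```

```text
[ 0.55260417 -0.26288931  0.25806374] 2.15
```

View pics/w2.png

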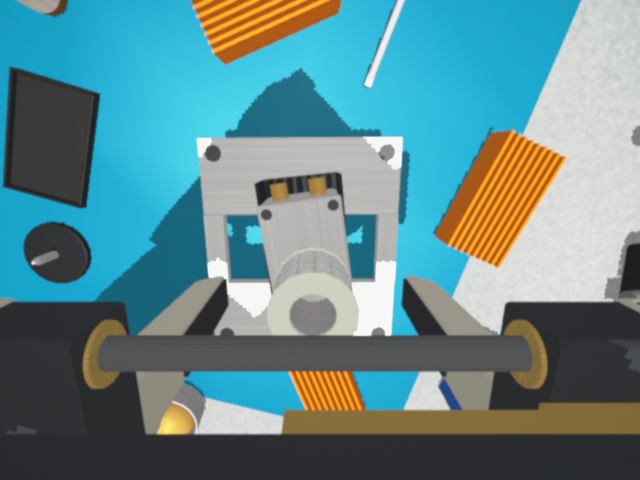

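The reel's top (313,315) is midway between the fingers. I'll close on it.

Emit:
{"api": "step_arm", "payload": {"hand": [1, 0, 0, 0, 0, 0, 0, 0], "slide": [[0, 0, 0.003], [0, 0, 0.003], [0, 0, 0.003], [0, 0, 0.003], [0, 0, 0.003], [0, 0, 0.003], [0, 0, 0.003], [0, 0, 0.003]], "twist": [[0, 0, 0], [0, 0, 0], [0, 0, 0], [0, 0, 0], [0, 0, 0], [0, 0, 0], [0, 0, 0], [0, 0, 0]]}}

```text
time_s: 3.0
tcp_pos: [0.5524, -0.2624, 0.2534]
eef_rot: [[0.958, 0.286, -0.0], [0.286, -0.958, -0.0], [-0.0, -0.0, -1.0]]
ft_force: [0.3, 0.3, -0.0]
width: 0.446
```

Emit:
{"api": "step_arm", "payload": {"hand": [0, 0, 0, 0, 0, 0, 0, 0], "slide": [[0, 0, -0.03], [0, 0, -0.06], [0, -0.03, -0.06], [-0.01, -0.07, -0.06], [-0.02, -0.12, -0.06], [-0.03, -0.17, -0.06], [-0.03, -0.22, -0.03], [-0.05, -0.265, 0]], "twist": [[0, 0, 0], [0, 0, 0], [0, 0, 0], [0, 0, 0], [0, 0, 0], [0, 0, 0], [0, 0, 0], [0, 0, 0]]}}

```text
time_s: 3.8
tcp_pos: [0.4372, -0.0328, 0.2621]
eef_rot: [[0.958, 0.286, 0.002], [0.286, -0.958, 0.0], [0.002, 0.0, -1.0]]
ft_force: [-0.4, 0.7, -1.0]
width: 0.442
```

Emit:
{"api": "step_arm", "payload": {"hand": [0, 0, 0], "slide": [[0, 0, 0.03], [0, 0, 0.05], [0, 0, 0.05]], "twist": [[0, 0, 0], [0, 0, 0], [0, 0, 0]]}}

```text
time_s: 4.1
tcp_pos: [0.4366, -0.034, 0.2099]
eef_rot: [[0.958, 0.286, -0.004], [0.286, -0.958, 0.0], [-0.003, -0.001, -1.0]]
ft_force: [-0.9, -1.0, -0.5]
width: 0.441
```

Run:
```python
from h import *
s=r.read_state();print(s['tcp_pos'],s['time_s'],s['width'])
m=r.camera_model('wrist');np.save('w3.npy',m,allow_pickle=True)
cv2.imwrite('pics/w3.png',r.camera('wrist'))
print(proj('wrist',[.448,-.016,.008]),proj('wrist',[.448,-.016,.036]))
```

```text
[ 0.43660111 -0.03403825  0.20990696] 4.1 0.44072396200906744
[299.5973086  219.85713095] [298.0151605  226.78406826]
```

View pics/w3.png

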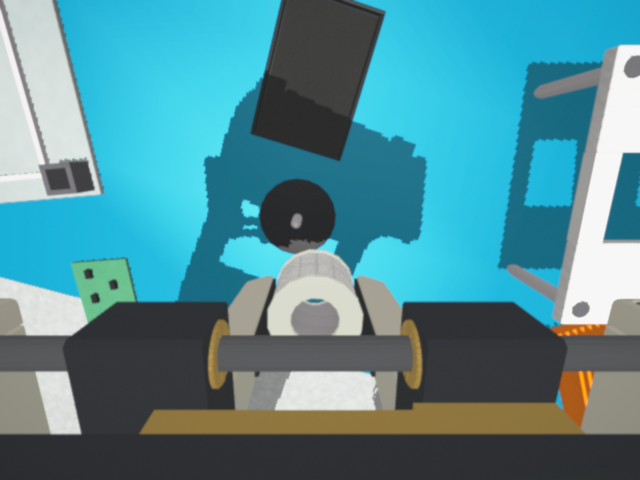

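```bash
python3 - <<'E'
from h import *
m=np.load('w3.npy',allow_pickle=True).item()
for p in [(298,217)]: print(ray('w',*p,.008,m)[:2])
print(ray('w',260,215,.008,m)[:2]-ray('w',336,215,.008,m)[:2], ray('w',298,180,.008,m)[:2],ray('w',296,227,.036,m)[:2])
print('reel top px', proj('w',np.array([0.4366,-.0340,.2099-.065+.012]),m))
E
python3 - <<'E'
import cv2
a=cv2.imread('pics/w3.png')
cv2.imwrite('pics/w3z.png',cv2.resize(a[170:345,240:390],None,fx=3.4,fy=3.4,interpolation=cv2.INTER_CUBIC))
E
```

```text
[ 0.4493527  -0.01365355]
[-0.01855892  0.06215483] [ 0.47935352 -0.00512643] [ 0.44683794 -0.01419646]
reel top px [317.77033183 320.56605694]
```

View pics/w3z.png

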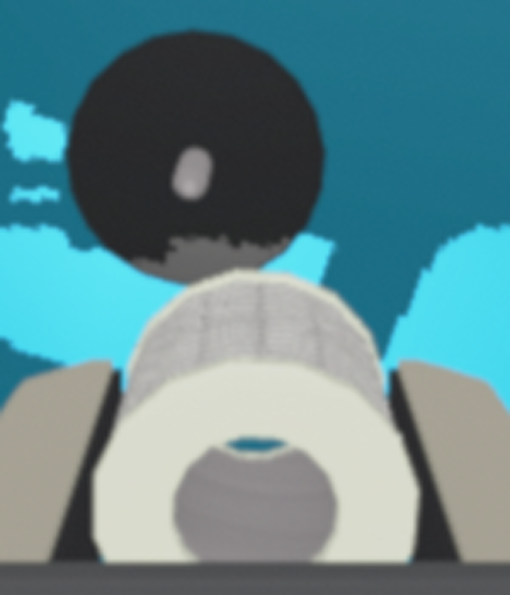

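Disc centre (298,216) gives (0.449,-0.014); pin tip at (295,226) agrees. Aligning over it, then lowering.

Emit:
{"api": "step_arm", "payload": {"hand": [0, 0, 0, 0, 0, 0, 0, 0], "slide": [[0.0155, -0.0137, 0], [0.0155, -0.0137, 0.03], [0.0155, -0.0137, 0.06], [0.0155, -0.0137, 0.08], [0.0155, -0.0137, 0.095], [0.0155, -0.0137, 0.105], [0.0155, -0.0137, 0.11], [0.0155, -0.0137, 0.11]], "twist": [[0, 0, 0], [0, 0, 0], [0, 0, 0], [0, 0, 0], [0, 0, 0], [0, 0, 0], [0, 0, 0], [0, 0, 0]]}}

```text
time_s: 4.95
tcp_pos: [0.4487, -0.017, 0.1025]
eef_rot: [[0.958, 0.286, -0.0], [0.286, -0.958, 0.0], [-0.0, -0.0, -1.0]]
ft_force: [0.1, -0.1, -1.1]
width: 0.445
```

Run:
```python
from h import *
s=r.read_state();print(s['tcp_pos'],s['time_s'],s['ft_force'])
cv2.imwrite('pics/w4.png',r.camera('wrist'));a=r.camera('scene');cv2.imwrite('pics/s4.png',cv2.resize(a[200:300,280:400],None,fx=5,fy=5))
```

```text
[ 0.44874039 -0.01695394  0.10251086] 4.95 [ 0.07757448 -0.11074979 -1.06011467]
```

View pics/w4.png

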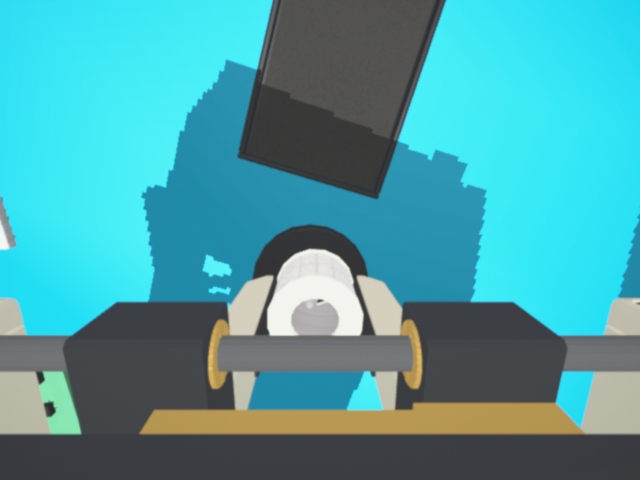

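View pics/s4.png

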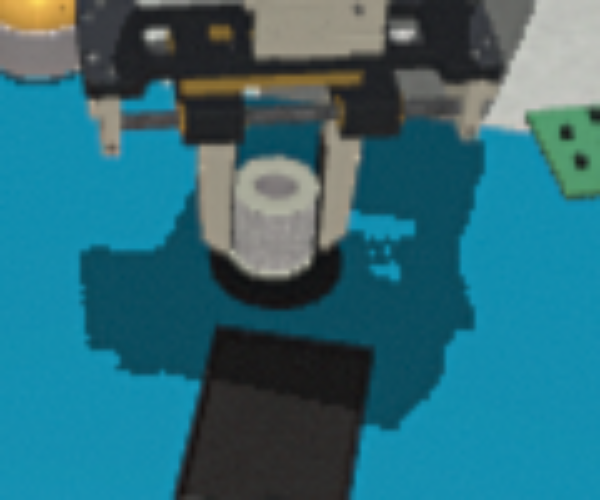

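Emit:
{"api": "step_arm", "payload": {"hand": [0, 0, 0, 0, 0], "slide": [[0, -0.002, 0], [0, -0.002, 0.002], [0, -0.002, 0.004], [0, -0.002, 0.005], [0, -0.002, 0.005]], "twist": [[0, 0, 0], [0, 0, 0], [0, 0, 0], [0, 0, 0], [0, 0, 0]]}}

```text
time_s: 5.55
tcp_pos: [0.4482, -0.0149, 0.0984]
eef_rot: [[0.958, 0.286, 0.0], [0.286, -0.958, 0.0], [0.0, 0.0, -1.0]]
ft_force: [-7.5, 1.6, 15.5]
width: 0.442
```

Emit:
{"api": "step_arm", "payload": {"hand": [1, 1, 1, 1, 1, 1, 1, 1], "slide": [[0, 0, -0.001], [0, 0, -0.001], [0, 0, -0.001], [0, 0, -0.001], [0, 0, -0.001], [0, 0, -0.02], [0, 0, -0.06], [0, 0, -0.1]], "twist": [[0, 0, 0], [0, 0, 0], [0, 0, 0], [0, 0, 0], [0, 0, 0], [0, 0, 0], [0, 0, 0], [0, 0, 0]]}}

```text
time_s: 6.35
tcp_pos: [0.4475, -0.0149, 0.198]
eef_rot: [[0.958, 0.286, -0.002], [0.286, -0.958, 0.0], [-0.001, -0.001, -1.0]]
ft_force: [0.2, -0.7, 0.5]
width: 0.992
```

Run:
```python
from h import *
s=r.read_state();print(s['tcp_pos'],s['time_s'],s['width'])
cv2.imwrite('pics/w5.png',r.camera('wrist'));a=r.camera('scene');cv2.imwrite('pics/s5.png',cv2.resize(a[200:300,280:400],None,fx=5,fy=5))
```

```text
[ 0.44753225 -0.0149184   0.19804612] 6.35 0.9916238525782557
```

View pics/w5.png

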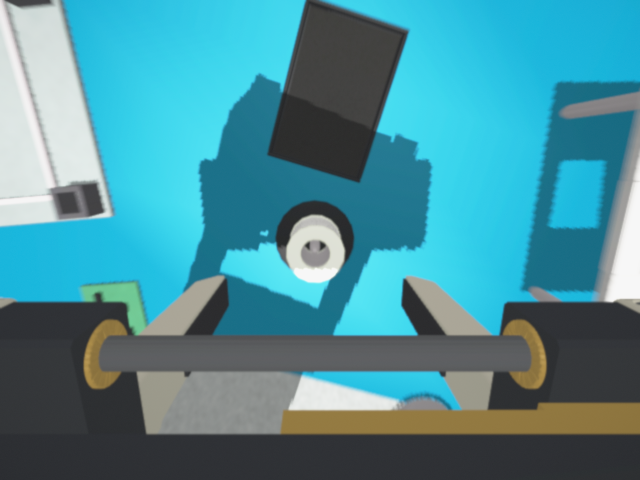

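View pics/s5.png

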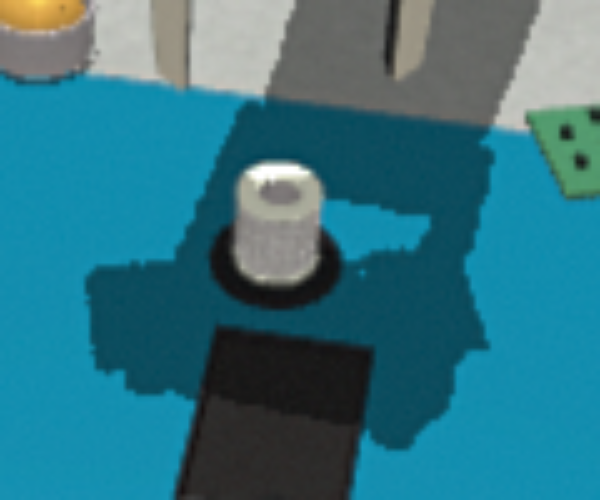

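The reel stands upright on the disc with the pin in its bore (scene crop, about (278,225)). Next, the box.

Emit:
{"api": "step_arm", "payload": {"hand": [1, 1, 1, 1, 1, 1, 1, 1], "slide": [[0, 0.02, -0.04], [0, 0.06, -0.07], [0, 0.1, -0.09], [0, 0.15, -0.11], [0.01, 0.2, -0.12], [0.02, 0.24, -0.12], [0.02, 0.26, -0.12], [0.02, 0.26, -0.12]], "twist": [[0, 0, 0], [0, 0, 0], [0, 0, -0.05], [0, 0, -0.1], [0, 0, -0.134], [0, 0, -0.134], [0, 0, -0.134], [0, 0, -0.134]]}}

```text
time_s: 7.25
tcp_pos: [0.5418, -0.2604, 0.3156]
eef_rot: [[0.912, 0.409, -0.002], [0.409, -0.912, 0.001], [-0.002, -0.002, -1.0]]
ft_force: [1.0, 0.2, 0.1]
width: 0.998
```

Run:
```python
from h import *
s=r.read_state();print(s['tcp_pos'],s['time_s'],s['eef_rot'][:2])
m=r.camera_model('wrist');np.save('w6.npy',m,allow_pickle=True)
a=r.camera('wrist');cv2.imwrite('pics/w6.png',a)
cv2.imwrite('pics/w6z.png',cv2.resize(a[120:310,220:400],None,fx=3.1,fy=3.1,interpolation=cv2.INTER_CUBIC))
```

```text
[ 0.54177348 -0.26041304  0.31563717] 7.25 [[ 9.12379445e-01  4.09340191e-01 -2.08727144e-03]
 [ 4.09342611e-01 -9.12380315e-01  8.87455372e-04]]
```

View pics/w6z.png

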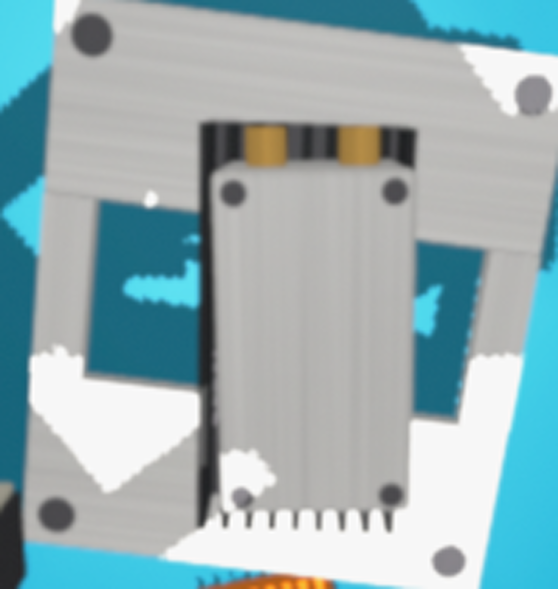

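Run:
```python
from h import *
m=np.load('w6.npy',allow_pickle=True).item()
P=lambda pts,z:np.array([ray('w',220+(x+.5)/3.1-.5,120+(y+.5)/3.1-.5,z,m)[:2] for x,y in pts])
def show(n,a):
    print(n,a.round(4).tolist(),'c',a.mean(0).round(4))
    print(' sides',[round(float(np.linalg.norm(a[i]-a[i-3])),4) for i in range(4)],'angs',[round(float(np.degrees(np.arctan2(*(a[i-3]-a[i])[::-1]))),1) for i in range(4)])
show('box',P([(212,170),(415,167),(407,510),(218,512)],.163))
show('mod',P([(200,122),(416,128),(395,532),(203,527)],.123))
show('screws',P([(92,35),(533,95),(449,561),(57,514)],.085))
m=np.load('w3.npy',allow_pickle=True).item()
R=np.array([[.9124,.4093],[.4093,-.9124]]);
c=P([(212,170),(415,167),(407,510),(218,512)],.163).mean(0);print(R.T@(c-[.5418,-.2604]))
```

```text
box [[0.586, -0.219], [0.6048, -0.2595], [0.5312, -0.293], [0.5122, -0.2518]] c [ 0.5585 -0.2558]
 sides [0.0447, 0.0809, 0.0454, 0.0808] angs [-65.0, -155.5, 114.8, 24.0]
mod [[0.5922, -0.2096], [0.6134, -0.2605], [0.5109, -0.3036], [0.49, -0.2534]] c [ 0.5516 -0.2568]
 sides [0.0552, 0.1112, 0.0544, 0.1112] angs [-67.4, -157.2, 112.6, 23.2]
screws [[0.5998, -0.1694], [0.6365, -0.2915], [0.4956, -0.3342], [0.4588, -0.2122]] c [ 0.5477 -0.2518]
 sides [0.1275, 0.1472, 0.1275, 0.1474] angs [-73.3, -163.1, 106.8, 16.9]
[ 0.03782297 -0.24320058]
```

Emit:
{"api": "step_arm", "payload": {"hand": [1, 1, 1, 1, 1, 1, 1, 1], "slide": [[0.016, 0.0028, 0.03], [0.016, 0.0028, 0.06], [0.016, 0.0028, 0.08], [0.016, 0.0028, 0.09], [0.016, 0.0028, 0.095], [0.016, 0.0028, 0.097], [0.016, 0.0028, 0.097], [0.016, 0.0028, 0.097]], "twist": [[0, 0, -0.007], [0, 0, -0.007], [0, 0, -0.007], [0, 0, -0.007], [0, 0, -0.007], [0, 0, -0.007], [0, 0, -0.007], [0, 0, -0.007]]}}

```text
time_s: 8.1
tcp_pos: [0.5574, -0.2544, 0.2214]
eef_rot: [[0.909, 0.418, 0.001], [0.418, -0.909, -0.001], [0.001, 0.001, -1.0]]
ft_force: [-0.7, 0.5, -0.4]
width: 1.001
```

Emit:
{"api": "step_arm", "payload": {"hand": [0, 0, 0, 0, 0, 0, 0], "slide": [[0, 0, 0], [0, 0, 0], [0, 0, 0], [0, 0, 0], [0, 0, 0], [0, 0, 0], [0, 0, 0]], "twist": [[0, 0, 0], [0, 0, 0], [0, 0, 0], [0, 0, 0], [0, 0, 0], [0, 0, 0], [0, 0, 0]]}}

```text
time_s: 8.8
tcp_pos: [0.5572, -0.2544, 0.2204]
eef_rot: [[0.909, 0.418, 0.0], [0.418, -0.909, -0.0], [0.0, 0.0, -1.0]]
ft_force: [0.6, -0.8, -0.8]
width: 0.493
```

Emit:
{"api": "step_arm", "payload": {"hand": [0, 0, 0, 0, 0, 0, 0, 0], "slide": [[0, 0, -0.03], [0, 0, -0.06], [0.015, -0.03, -0.06], [0.035, -0.07, -0.06], [0.055, -0.12, -0.06], [0.08, -0.17, -0.05], [0.1, -0.21, -0.03], [0.108, -0.231, -0.01]], "twist": [[0, 0, 0], [0, 0, 0], [0, 0, 0.1], [0, 0, 0.2], [0, 0, 0.3], [0, 0, 0.4], [0, 0, 0.431], [0, 0, 0.431]]}}

```text
time_s: 9.6
tcp_pos: [0.5588, 0.0033, 0.2306]
eef_rot: [[1.0, -0.0, 0.002], [-0.0, -1.0, 0.0], [0.002, -0.0, -1.0]]
ft_force: [0.2, 0.1, -1.2]
width: 0.495
```

Emit:
{"api": "step_arm", "payload": {"hand": [0, 0, 0], "slide": [[0, 0, 0], [0, 0, 0], [0, 0, 0]], "twist": [[0, 0, 0], [0, 0, 0], [0, 0, 0]]}}

```text
time_s: 9.9
tcp_pos: [0.5591, -0.0001, 0.2311]
eef_rot: [[1.0, -0.001, 0.001], [-0.001, -1.0, -0.0], [0.001, 0.0, -1.0]]
ft_force: [0.0, -0.1, -2.4]
width: 0.497
```

Run:
```python
from h import *
s=r.read_state();print(s['tcp_pos'],s['time_s'],s['width'],s['eef_rot'][:2])
m=r.camera_model('wrist');np.save('w7.npy',m,allow_pickle=True)
a=r.camera('wrist');cv2.imwrite('pics/w7.png',a)
```

```text
[ 5.59115736e-01 -7.95465411e-05  2.31074690e-01] 9.9 0.49660404848792306 [[ 9.99999371e-01 -7.08201336e-04  8.69485109e-04]
 [-7.07993287e-04 -9.99999721e-01 -2.39563021e-04]]
```

View pics/w7.png

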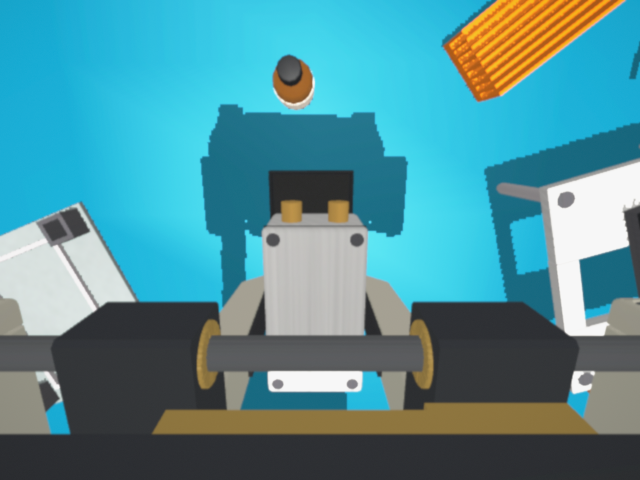

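The box hangs level and aligned with the tray, whose far edge is at v≈171, u 269–353. I'll compute the offset.

Run:
```python
from h import *
m=np.load('w7.npy',allow_pickle=True).item()
for p in [(269,171),(353,171)]: print(ray('w',*p,.009,m)[:2])
zt=.2311-.0774+.02
for p in [(263,229),(367,229),(270,392),(361,392)]: print('box',ray('w',*p,zt,m)[:2])
```

```text
[0.6151228 0.041526 ]
[ 0.61503228 -0.03274773]
box [0.59928737 0.02299109]
box [ 0.59923436 -0.02090781]
box [0.51853539 0.02289423]
box [ 0.51848391 -0.02114598]
```

Emit:
{"api": "step_arm", "payload": {"hand": [0, 0, 0, 0, 0, 0, 0, 0], "slide": [[0, -0.002, 0.03], [0, -0.002, 0.07], [0, -0.002, 0.1], [0, -0.002, 0.115], [0, -0.002, 0.123], [0, -0.002, 0.128], [0, -0.002, 0.128], [0, -0.002, 0.128]], "twist": [[0, 0, 0], [0, 0, 0], [0, 0, 0], [0, 0, 0], [0, 0, 0], [0, 0, 0], [0, 0, 0], [0, 0, 0]]}}

```text
time_s: 10.75
tcp_pos: [0.5594, 0.0025, 0.1036]
eef_rot: [[1.0, -0.0, 0.002], [-0.0, -1.0, -0.0], [0.002, 0.0, -1.0]]
ft_force: [0.5, 0.5, -2.2]
width: 0.492
```

Emit:
{"api": "step_arm", "payload": {"hand": [0, 0, 0], "slide": [[0, 0, 0.0015], [0, 0, 0.003], [0, 0, 0.003]], "twist": [[0, 0, 0], [0, 0, 0], [0, 0, 0]]}}

```text
time_s: 11.05
tcp_pos: [0.5593, 0.0026, 0.1004]
eef_rot: [[1.0, -0.0, 0.001], [-0.0, -1.0, -0.0], [0.001, 0.0, -1.0]]
ft_force: [-1.3, 0.2, 5.5]
width: 0.494
```

Contact at the expected height (5.5 N). Releasing.

Emit:
{"api": "step_arm", "payload": {"hand": [1, 1, 1, 1, 1, 1, 1, 1], "slide": [[0, 0, 0], [0, 0, 0], [0, 0, 0], [0, 0, 0], [0, 0, 0], [0, 0, -0.02], [0, 0, -0.06], [0, 0, -0.1]], "twist": [[0, 0, 0], [0, 0, 0], [0, 0, 0], [0, 0, 0], [0, 0, 0], [0, 0, 0], [0, 0, 0], [0, 0, 0]]}}

```text
time_s: 11.85
tcp_pos: [0.5585, 0.0026, 0.2]
eef_rot: [[1.0, -0.0, -0.001], [-0.0, -1.0, 0.0], [-0.001, -0.0, -1.0]]
ft_force: [-0.2, -1.2, 0.2]
width: 0.998
```

Run:
```python
from h import *
s=r.read_state();print(s['tcp_pos'],s['time_s'],s['width'])
cv2.imwrite('pics/w8.png',r.camera('wrist'));a=r.camera('scene');cv2.imwrite('pics/s8.png',cv2.resize(a[220:340,280:400],None,fx=4,fy=4))
```

```text
[0.55845747 0.00264805 0.20001639] 11.85 0.9983450048044998
```

View pics/w8.png

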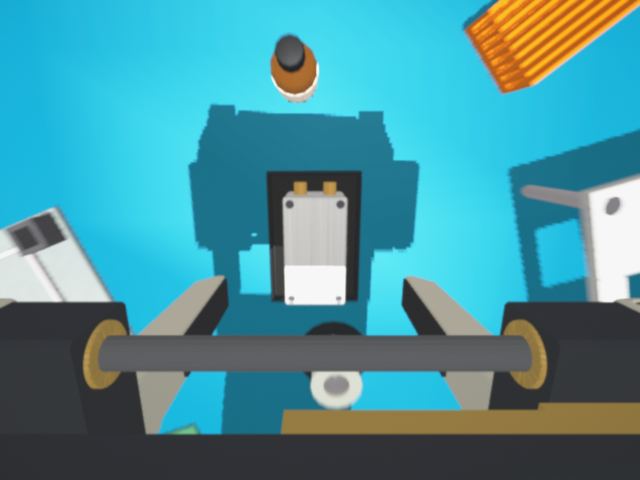

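View pics/s8.png

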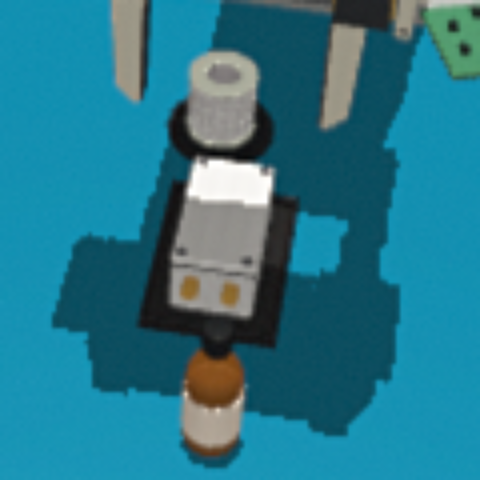

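Box centred and flat in the tray (wrist: box 283–347, tray 267–361); bottle untouched. Next, the module.

Emit:
{"api": "step_arm", "payload": {"hand": [1, 1, 1, 1, 1, 1, 1, 1], "slide": [[0, 0.03, -0.03], [-0.005, 0.07, -0.06], [-0.01, 0.11, -0.08], [-0.015, 0.16, -0.1], [-0.02, 0.2, -0.1], [-0.022, 0.24, -0.1], [-0.022, 0.26, -0.1], [-0.022, 0.26, -0.1]], "twist": [[0, 0, -0.1], [0, 0, -0.2], [0, 0, -0.3], [0, 0, -0.4], [0, 0, -0.4], [0, 0, -0.4], [0, 0, -0.4], [0, 0, -0.4]]}}

```text
time_s: 12.75
tcp_pos: [0.5364, -0.2596, 0.2983]
eef_rot: [[0.922, 0.387, -0.001], [0.387, -0.922, 0.0], [-0.001, -0.001, -1.0]]
ft_force: [0.3, 0.9, -1.0]
width: 1.001
```

Run:
```python
from h import *
s=r.read_state();print(s['tcp_pos'],s['time_s'],s['eef_rot'][:2])
m=r.camera_model('wrist');np.save('w9.npy',m,allow_pickle=True)
a=r.camera('wrist');cv2.imwrite('pics/w9.png',a)
cv2.imwrite('pics/w9z.png',cv2.resize(a[120:310,220:400],None,fx=3.1,fy=3.1,interpolation=cv2.INTER_CUBIC))
```

```text
[ 0.53638998 -0.25960708  0.29833384] 12.75 [[ 9.22184333e-01  3.86749106e-01 -1.08849081e-03]
 [ 3.86749539e-01 -9.22184770e-01  2.12156941e-04]]
```

View pics/w9z.png

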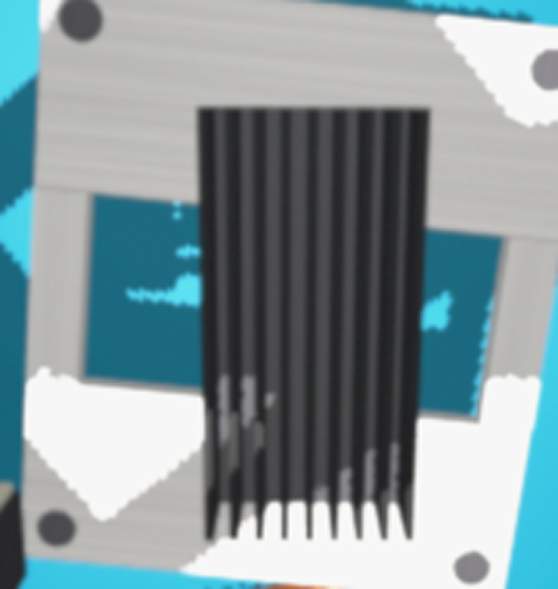

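Run:
```python
from h import *
m=np.load('w9.npy',allow_pickle=True).item()
P=lambda pts,z:np.array([ray('w',220+(x+.5)/3.1-.5,120+(y+.5)/3.1-.5,z,m)[:2] for x,y in pts])
a=P([(197,109),(430,109),(412,540),(207,540)],.123)
c=a.mean(0);print(a.round(4).tolist(),c,[np.linalg.norm(a[i]-a[i-3]) for i in range(4)],[np.degrees(np.arctan2(*(a[i-3]-a[i])[::-1])) for i in range(4)])
R=np.array([[.922,.387],[.387,-.922]]);print(R.T@(c-[.5364,-.2596]))
```

```text
[[0.5916, -0.2097], [0.6131, -0.261], [0.5105, -0.3028], [0.4894, -0.2525]] [ 0.55114668 -0.25650477] [np.float64(0.05551246367598222), np.float64(0.11081928246576829), np.float64(0.05448862670184086), np.float64(0.11083576787862467)] [np.float64(-67.28101825830811), np.float64(-157.82269238902876), np.float64(112.74152126584111), np.float64(22.70666382985707)]
[0.01479429 0.00285317]
```

Emit:
{"api": "step_arm", "payload": {"hand": [1, 1, 1, 1, 1, 1, 1, 1], "slide": [[0.0145, 0.0028, 0.03], [0.0145, 0.0028, 0.07], [0.0145, 0.0028, 0.1], [0.0145, 0.0028, 0.115], [0.0145, 0.0028, 0.12], [0.0145, 0.0028, 0.121], [0.0145, 0.0028, 0.121], [0.0145, 0.0028, 0.121]], "twist": [[0, 0, 0.003], [0, 0, 0.003], [0, 0, 0.003], [0, 0, 0.003], [0, 0, 0.003], [0, 0, 0.003], [0, 0, 0.003], [0, 0, 0.003]]}}

```text
time_s: 13.6
tcp_pos: [0.5516, -0.2545, 0.1799]
eef_rot: [[0.922, 0.386, 0.002], [0.386, -0.922, -0.001], [0.001, 0.002, -1.0]]
ft_force: [0.0, 0.1, 0.2]
width: 0.999
```

Emit:
{"api": "step_arm", "payload": {"hand": [0, 0, 0, 0, 0, 0, 0], "slide": [[0, 0, 0], [0, 0, 0], [0, 0, 0], [0, 0, 0], [0, 0, 0], [0, 0, 0], [0, 0, 0]], "twist": [[0, 0, 0], [0, 0, 0], [0, 0, 0], [0, 0, 0], [0, 0, 0], [0, 0, 0], [0, 0, 0]]}}

```text
time_s: 14.3
tcp_pos: [0.5513, -0.2544, 0.1784]
eef_rot: [[0.922, 0.386, 0.0], [0.386, -0.922, -0.0], [0.0, 0.0, -1.0]]
ft_force: [-0.2, -2.6, 0.9]
width: 0.598
```

Emit:
{"api": "step_arm", "payload": {"hand": [0, 0, 0, 0, 0, 0, 0, 0], "slide": [[0, 0, -0.02], [0, 0, -0.06], [0, -0.01, -0.09], [0.012, -0.05, -0.1], [0.024, -0.1, -0.1], [0.036, -0.15, -0.1], [0.048, -0.2, -0.1], [0.06, -0.25, -0.1]], "twist": [[0, 0, 0], [0, 0, 0], [0, 0, 0], [0, 0, 0], [0, 0, 0], [0, 0, 0], [0, 0, 0.02], [0, 0, 0.02]]}}

```text
time_s: 15.1
tcp_pos: [0.5099, -0.0044, 0.2778]
eef_rot: [[0.93, 0.367, -0.001], [0.367, -0.93, 0.0], [-0.001, -0.001, -1.0]]
ft_force: [1.5, 1.7, -4.8]
width: 0.601
```

Run:
```python
from h import *
s=r.read_state();print(s['tcp_pos'],s['time_s'],s['width'],s['eef_rot'][:2])
a=r.camera('top');cv2.imwrite('pics/t10.png',a[120:360,100:480])
cv2.imwrite('pics/t10z.png',cv2.resize(a[190:300,350:460],None,fx=5,fy=5,interpolation=cv2.INTER_CUBIC))
```

```text
[ 0.50988269 -0.00436037  0.27783802] 15.1 0.6013899337289735 [[ 9.30245451e-01  3.66937082e-01 -7.60364290e-04]
 [ 3.66937376e-01 -9.30245602e-01  2.87602480e-04]]
```

View pics/t10.png

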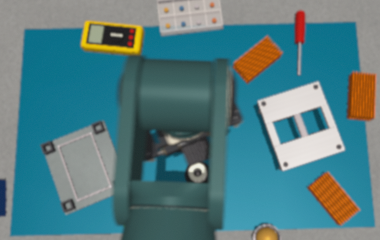

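View pics/t10z.png

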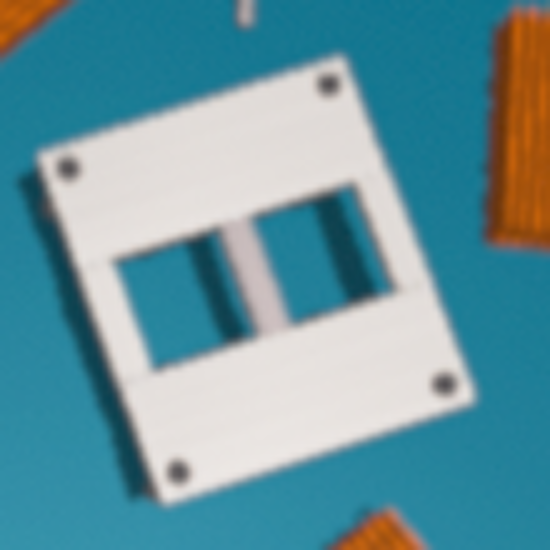

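The frame did not move and the module is held. Onward to above the base.

Emit:
{"api": "step_arm", "payload": {"hand": [0, 0, 0, 0, 0, 0, 0, 0], "slide": [[0.012, -0.05, 0], [0.024, -0.1, 0], [0.036, -0.15, 0], [0.046, -0.2, 0.01], [0.05, -0.235, 0.02], [0.05, -0.254, 0.03], [0.05, -0.254, 0.03], [0.05, -0.254, 0.03]], "twist": [[0, 0, 0], [0, 0, 0], [0, 0, 0], [0, 0, 0], [0, 0, 0], [0, 0, 0], [0, 0, 0], [0, 0, 0]]}}

```text
time_s: 15.95
tcp_pos: [0.4637, 0.2485, 0.2478]
eef_rot: [[0.929, 0.369, -0.001], [0.369, -0.929, -0.001], [-0.001, 0.0, -1.0]]
ft_force: [-0.1, 0.0, -4.3]
width: 0.605
```

Run:
```python
from h import *
s=r.read_state();print(s['tcp_pos'],s['time_s'],s['width'],s['eef_rot'][:2])
m=r.camera_model('wrist');np.save('w11.npy',m,allow_pickle=True)
cv2.imwrite('pics/w11.png',r.camera('wrist'))
```

```text
[0.46365301 0.24849513 0.24784494] 15.95 0.6045697187742114 [[ 9.29466526e-01  3.68904923e-01 -1.06549230e-03]
 [ 3.68904421e-01 -9.29467114e-01 -6.41760457e-04]]
```

View pics/w11.png

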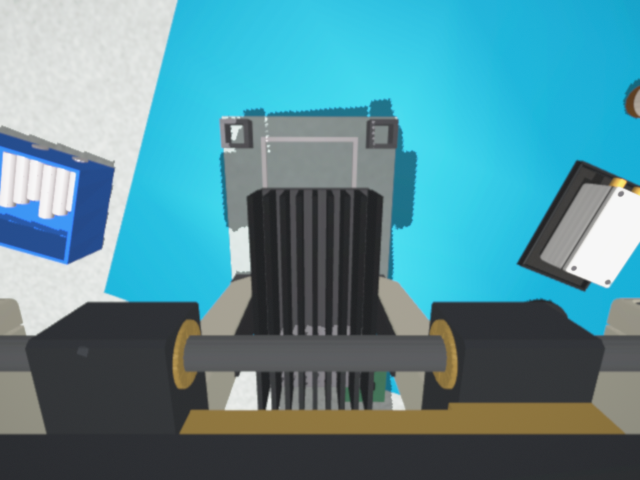

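Run:
```python
from h import *
import cv2
a=cv2.imread('pics/w11.png');cv2.imwrite('pics/w11z.png',cv2.resize(a[100:210,210:410],None,fx=4,fy=4,interpolation=cv2.INTER_CUBIC))
```

```text
(no output)
```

View pics/w11z.png

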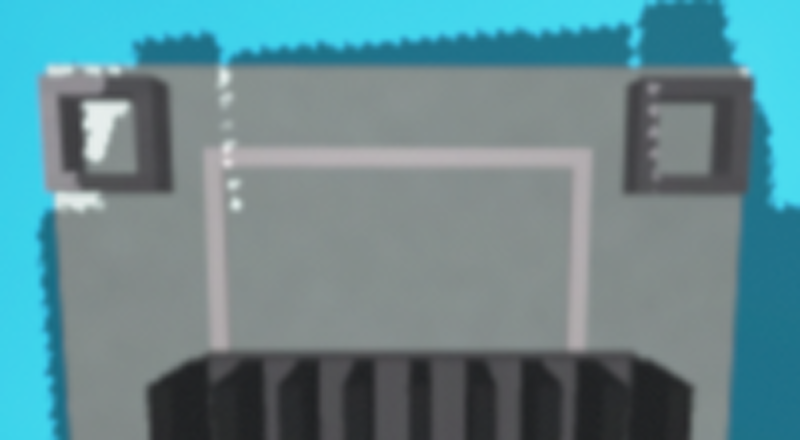

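Run:
```python
from h import *
m=np.load('w11.npy',allow_pickle=True).item()
P=lambda pts,z:np.array([ray('w',210+(x+.5)/4-.5,100+(y+.5)/4-.5,z,m)[:2] for x,y in pts])
R=np.array([[.9295,.3689],[.3689,-.9295]]);T=np.array([.4637,.2485])
for n,pts,z in [('rim out',[(205,148),(592,148)],.011),('rim in',[(226,166),(573,166)],.011),('mouth outer L/R',[(40,75),(752,78)],.028),('mouth outer inner side',[(165,78),(630,78)],.028),('mouth near',[(48,190),(745,190)],.028),
  ('mod',[(150,384),(692,384)],.1924)]:
    a=P(pts,z);print(n,a.round(4).tolist(),np.linalg.norm(a[1]-a[0]).round(4),'tool',((a-T)@R).round(4).tolist())
```

```text
rim out [[0.5249, 0.3265], [0.5571, 0.2452]] 0.0874 tool [[0.0857, -0.0499], [0.0856, 0.0376]]
rim in [[0.523, 0.3207], [0.552, 0.2476]] 0.0787 tool [[0.0818, -0.0453], [0.0817, 0.0334]]
mouth outer L/R [[0.5263, 0.361], [0.5811, 0.2211]] 0.1503 tool [[0.0996, -0.0815], [0.099, 0.0688]]
mouth outer inner side [[0.5354, 0.3363], [0.5716, 0.245]] 0.0982 tool [[0.099, -0.0551], [0.099, 0.043]]
mouth near [[0.5046, 0.3524], [0.5599, 0.2127]] 0.1502 tool [[0.0763, -0.0815], [0.0762, 0.0687]]
mod [[0.5041, 0.2954], [0.5243, 0.2443]] 0.0549 tool [[0.0548, -0.0287], [0.0548, 0.0263]]
```

Emit:
{"api": "step_arm", "payload": {"hand": [0, 0, 0, 0, 0, 0, 0, 0], "slide": [[0.0145, -0.005, 0.02], [0.0145, -0.005, 0.06], [0.0145, -0.005, 0.1], [0.0145, -0.005, 0.125], [0.0145, -0.005, 0.138], [0.0145, -0.005, 0.145], [0.0145, -0.005, 0.145], [0.0145, -0.005, 0.145]], "twist": [[0, 0, 0], [0, 0, 0], [0, 0, 0], [0, 0, 0], [0, 0, 0], [0, 0, 0], [0, 0, 0], [0, 0, 0]]}}

```text
time_s: 16.8
tcp_pos: [0.4762, 0.2585, 0.1048]
eef_rot: [[0.93, 0.368, 0.002], [0.368, -0.93, 0.001], [0.002, -0.0, -1.0]]
ft_force: [0.0, 0.4, -4.4]
width: 0.598
```

Emit:
{"api": "step_arm", "payload": {"hand": [0, 0, 0], "slide": [[0, 0, 0.0015], [0, 0, 0.003], [0, 0, 0.003]], "twist": [[0, 0, 0], [0, 0, 0], [0, 0, 0]]}}

```text
time_s: 17.1
tcp_pos: [0.4756, 0.2585, 0.1006]
eef_rot: [[0.93, 0.368, 0.0], [0.368, -0.93, 0.0], [0.0, -0.0, -1.0]]
ft_force: [-0.2, -0.1, -3.2]
width: 0.603
```

Emit:
{"api": "step_arm", "payload": {"hand": [0, 0, 0], "slide": [[0, 0, 0.001], [0, 0, 0.0015], [0, 0, 0.0015]], "twist": [[0, 0, 0], [0, 0, 0], [0, 0, 0]]}}

```text
time_s: 17.4
tcp_pos: [0.4757, 0.2585, 0.0994]
eef_rot: [[0.93, 0.368, 0.0], [0.368, -0.93, 0.0], [0.0, -0.0, -1.0]]
ft_force: [-3.3, -0.8, 5.2]
width: 0.602
```

Contact. Release and back up for a look.

Emit:
{"api": "step_arm", "payload": {"hand": [1, 1, 1, 1, 1, 1, 1, 1], "slide": [[0, 0, 0], [0, 0, 0], [0, 0, 0], [0, 0, 0], [0, 0, 0], [0, 0, -0.03], [0, 0, -0.08], [-0.03, 0, -0.13]], "twist": [[0, 0, 0], [0, 0, 0], [0, 0, 0], [0, 0, 0], [0, 0, 0], [0, 0, 0], [0, 0, 0], [0, 0, 0]]}}

```text
time_s: 18.2
tcp_pos: [0.4524, 0.2492, 0.2235]
eef_rot: [[0.93, 0.368, -0.0], [0.368, -0.93, -0.0], [-0.0, 0.0, -1.0]]
ft_force: [0.3, 0.4, 0.4]
width: 1.003
```

Emit:
{"api": "step_arm", "payload": {"hand": [1, 1, 1], "slide": [[-0.02, 0, -0.04], [-0.02, 0, -0.05], [-0.02, 0, -0.05]], "twist": [[0, 0, 0], [0, 0, 0], [0, 0, 0]]}}

```text
time_s: 18.5
tcp_pos: [0.4333, 0.2417, 0.2735]
eef_rot: [[0.93, 0.368, 0.003], [0.368, -0.93, 0.002], [0.004, -0.0, -1.0]]
ft_force: [-0.2, -0.1, -1.6]
width: 1.002
```

Run:
```python
from h import *
s=r.read_state();print(s['tcp_pos'],s['time_s'],s['width'],s['eef_rot'][:2])
m=r.camera_model('wrist');np.save('w12.npy',m,allow_pickle=True)
a=r.camera('wrist');cv2.imwrite('pics/w12.png',a);cv2.imwrite('pics/w12z.png',cv2.resize(a[120:300,225:395],None,fx=3.3,fy=3.3,interpolation=cv2.INTER_CUBIC))
```

```text
[0.43328151 0.24173669 0.27350998] 18.5 1.0021120043553151 [[ 0.92981409  0.36801553  0.00321201]
 [ 0.36801237 -0.92981961  0.00154809]]
```

View pics/w12.png

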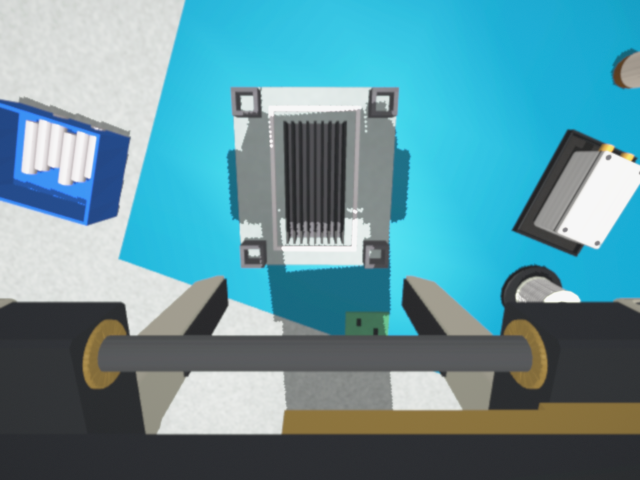

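View pics/w12z.png

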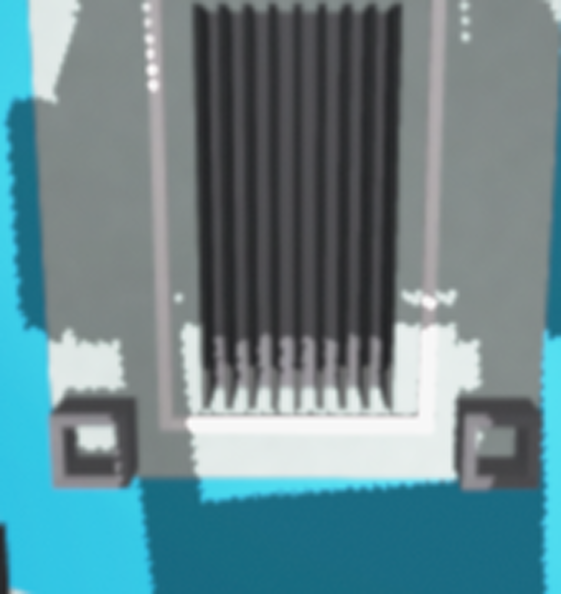

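Module sits inside the rim. Now I measure the socket mouths precisely for the frame.

Run:
```python
import cv2,numpy as np
a=cv2.imread('pics/w12.png')
c=lambda x,y:cv2.resize(a[y:y+40,x:x+40],None,fx=7,fy=7,interpolation=cv2.INTER_CUBIC)
cv2.imwrite('pics/w12q.png',np.vstack([np.hstack([c(226,80),c(364,80)]),np.hstack([c(234,232),c(356,232)])]))
```

```text
(no output)
```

View pics/w12q.png

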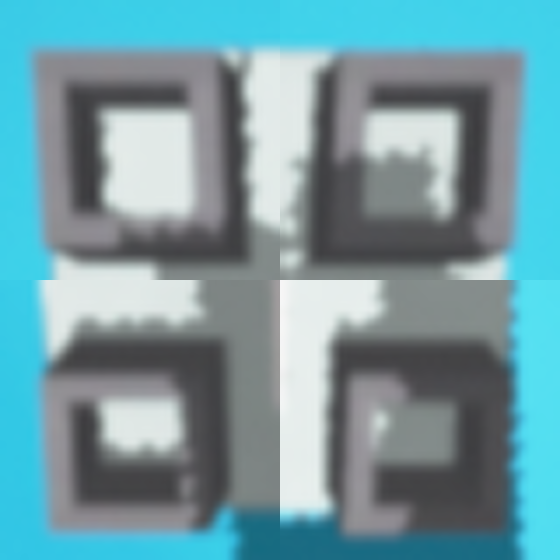

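Run:
```python
from h import *
m=np.load('w12.npy',allow_pickle=True).item()
f=lambda ox,oy,x,y,z:ray('w',ox+(x+.5)/7-.5,oy+(y+.5)/7-.5,z,m)[:2]
def show(n,a):
    c=a.mean(0);print(n,a.round(4).tolist(),'c',c.round(4))
    print(' sides',[round(float(np.linalg.norm(a[i]-a[i-3])),4) for i in range(4)],'angs',[round(float(np.degrees(np.arctan2(*(a[i-3]-a[i])[::-1]))),1) for i in range(4)])
show('mouth',np.array([f(226,80,132,148,.028),f(364,80,145,148,.028),f(356,232,146,173,.028),f(234,232,130,172,.028)]))
show('outer corners',np.array([f(226,80,33,53,.028),f(364,80,244,53,.028),f(356,232,228,252,.028),f(234,232,53,250,.028)]))
P=lambda pts,z:np.array([ray('w',225+(x+.5)/3.3-.5,120+(y+.5)/3.3-.5,z,m)[:2] for x,y in pts])
show('module',P([(193,5),(402,5),(386,412),(204,412)],.044))
```

```text
mouth [[0.5194, 0.3457], [0.566, 0.2279], [0.4289, 0.174], [0.3826, 0.2916]] c [0.4742 0.2598]
 sides [0.1267, 0.1473, 0.1265, 0.1472] angs [-68.4, -158.5, 111.5, 21.6]
outer corners [[0.5255, 0.3611], [0.5809, 0.2208], [0.4223, 0.1578], [0.3671, 0.2983]] c [0.474  0.2595]
 sides [0.1509, 0.1707, 0.1509, 0.1704] angs [-68.4, -158.3, 111.5, 21.6]
module [[0.5151, 0.3052], [0.5354, 0.2537], [0.4309, 0.2145], [0.4114, 0.2637]] c [0.4732 0.2593]
 sides [0.0554, 0.1116, 0.0529, 0.1116] angs [-68.4, -159.4, 111.6, 21.8]
```

Base centre (0.474,0.260), yaw 21.6°; module within 1 mm of it. Going back to the frame, to view it from the same relative pose so that camera bias cancels.

Emit:
{"api": "step_arm", "payload": {"hand": [1, 1, 1, 1, 1, 1, 1, 1], "slide": [[-0.012, 0.05, -0.03], [-0.024, 0.1, -0.057], [-0.036, 0.15, -0.057], [-0.048, 0.2, -0.057], [-0.06, 0.25, -0.057], [-0.072, 0.3, -0.057], [-0.084, 0.35, -0.057], [-0.096, 0.4, -0.057]], "twist": [[0, 0, 0], [0, 0, 0], [0, 0, 0.02], [0, 0, 0.04], [0, 0, 0.06], [0, 0, 0.082], [0, 0, 0.082], [0, 0, 0.082]]}}

```text
time_s: 19.35
tcp_pos: [0.4876, -0.1439, 0.3262]
eef_rot: [[0.957, 0.29, -0.003], [0.29, -0.957, 0.001], [-0.002, -0.002, -1.0]]
ft_force: [1.5, 0.7, 0.6]
width: 1.003
```

Emit:
{"api": "step_arm", "payload": {"hand": [0.54, 0.54, 0.54, 0.54, 0.54, 0.54], "slide": [[-0.008, 0.05, 0], [-0.0166, 0.09, 0], [-0.0166, 0.1, 0], [-0.0166, 0.1, 0], [-0.0166, 0.1, 0], [-0.0166, 0.1, 0]], "twist": [[0, 0, 0], [0, 0, 0], [0, 0, 0], [0, 0, 0], [0, 0, 0], [0, 0, 0]]}}

```text
time_s: 19.95
tcp_pos: [0.5008, -0.2408, 0.3282]
eef_rot: [[0.956, 0.292, -0.0], [0.292, -0.956, 0.0], [-0.0, -0.001, -1.0]]
ft_force: [0.8, -0.9, 0.3]
width: 0.557
```

Run:
```python
from h import *
s=r.read_state();print(s['tcp_pos'],s['time_s'],s['width'],s['eef_rot'][:2])
m=r.camera_model('wrist');np.save('w13.npy',m,allow_pickle=True)
a=r.camera('wrist');cv2.imwrite('pics/w13.png',a);cv2.imwrite('pics/w13z.png',cv2.resize(a[75:280,220:410],None,fx=2.9,fy=2.9,interpolation=cv2.INTER_CUBIC))
```

```text
[ 0.5008244  -0.24077814  0.32823478] 19.95 0.5571940697467977 [[ 9.56481597e-01  2.91792319e-01 -4.44503600e-04]
 [ 2.91792506e-01 -9.56481544e-01  4.35865090e-04]]
```

View pics/w13.png

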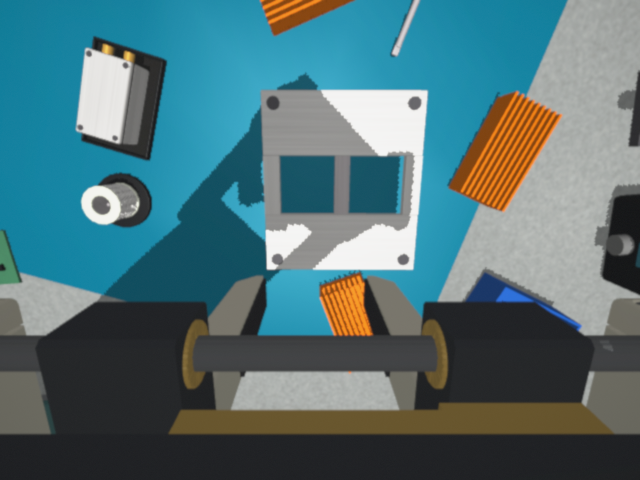

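View pics/w13z.png

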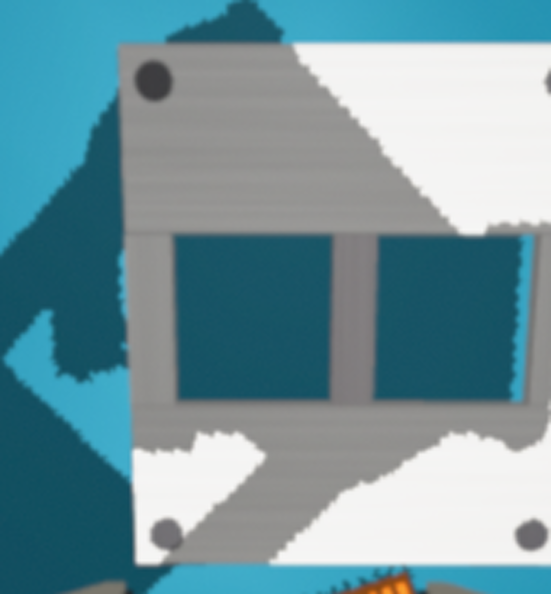

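Emit:
{"api": "step_arm", "payload": {"hand": [0.54, 0.54, 0.54, 0.54], "slide": [[-0.004, 0.0255, 0], [-0.004, 0.0255, 0], [-0.004, 0.0255, 0], [-0.004, 0.0255, 0]], "twist": [[0, 0, 0], [0, 0, 0], [0, 0, 0], [0, 0, 0]]}}

```text
time_s: 20.4
tcp_pos: [0.5043, -0.2666, 0.3288]
eef_rot: [[0.957, 0.291, 0.0], [0.291, -0.957, 0.0], [0.0, -0.0, -1.0]]
ft_force: [-0.3, 0.1, 1.1]
width: 0.541
```

Run:
```python
from h import *
s=r.read_state();print(s['tcp_pos'],s['time_s'],s['width'],s['eef_rot'][:2])
m=r.camera_model('wrist');np.save('w14.npy',m,allow_pickle=True)
a=r.camera('wrist');cv2.imwrite('pics/w14.png',a);cv2.imwrite('pics/w14z.png',cv2.resize(a[75:280,210:410],None,fx=2.9,fy=2.9,interpolation=cv2.INTER_CUBIC))
```

```text
[ 0.50427006 -0.26664648  0.32882805] 20.4 0.5411088385236671 [[ 9.56663733e-01  2.91194875e-01  2.14038392e-04]
 [ 2.91194862e-01 -9.56663757e-01  9.08943553e-05]]
```

View pics/w14z.png

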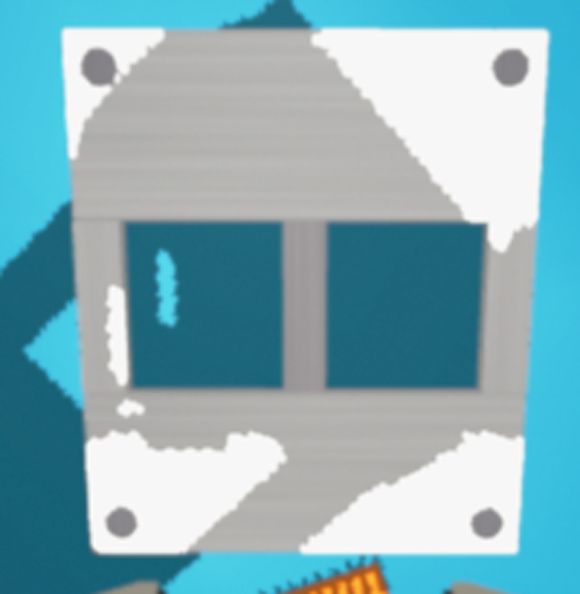

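Run:
```python
from h import *
m=np.load('w14.npy',allow_pickle=True).item()
P=lambda pts,z:np.array([ray('w',210+(x+.5)/2.9-.5,75+(y+.5)/2.9-.5,z,m)[:2] for x,y in pts])
R=np.array([[.9567,.2912],[.2912,-.9567]]);T=np.array([.5043,-.2666])
def show(n,a):
    c=a.mean(0);print(n,'c',c.round(4),'tool',((c-T)@R).round(4))
    print(' sides',[round(float(np.linalg.norm(a[i]-a[i-3])),4) for i in range(4)],'angs',[round(float(np.degrees(np.arctan2(*(a[i-3]-a[i])[::-1]))),2) for i in range(4)])
show('deck',P([(62,29),(548,31),(518,553),(92,553)],.085))
show('screws',P([(98,67),(511,67),(487,523),(121,522)],.085))
show('bar',P([(284,222),(328,222),(325,388),(284,388)],.085))
show('win',P([(124,222),(488,222),(480,388),(132,388)],.085))
# base in its own tool frame
R2=np.array([[.93,.368],[.368,-.93]]);print('base tool',(np.array([.4741,.2597])-[.4333,.2417])@R2)
```

```text
deck c [ 0.5475 -0.2523] tool [ 0.0454 -0.0011]
 sides [0.1492, 0.1689, 0.1498, 0.1695] angs [-73.32, -162.99, 106.9, 16.79]
screws c [ 0.5477 -0.252 ] tool [ 0.0458 -0.0014]
 sides [0.1279, 0.1476, 0.1276, 0.1473] angs [-73.11, -163.22, 106.74, 16.89]
bar c [ 0.5482 -0.2521] tool [ 0.0463 -0.001 ]
 sides [0.0142, 0.0539, 0.0138, 0.0539] angs [-73.1, -163.82, 106.9, 16.59]
win c [ 0.5483 -0.2524] tool [ 0.0463 -0.0008]
 sides [0.1172, 0.0539, 0.117, 0.0539] angs [-73.1, -163.18, 106.9, 17.02]
base tool [ 0.044568  -0.0017256]
```

Emit:
{"api": "step_arm", "payload": {"hand": [0.54, 0.54, 0.54, 0.54, 0.54, 0.54, 0.54, 0.54], "slide": [[0.0456, 0, 0], [0.0456, 0, 0.03], [0.0456, 0, 0.07], [0.0456, 0, 0.09], [0.0456, 0, 0.1], [0.0456, 0, 0.1], [0.0456, 0, 0.1], [0.0456, 0, 0.1]], "twist": [[0, 0, 0], [0, 0, 0], [0, 0, 0], [0, 0, 0], [0, 0, 0], [0, 0, 0], [0, 0, 0], [0, 0, 0]]}}

```text
time_s: 21.25
tcp_pos: [0.5482, -0.2544, 0.2304]
eef_rot: [[0.957, 0.291, 0.002], [0.291, -0.957, -0.001], [0.002, 0.002, -1.0]]
ft_force: [0.5, -0.3, 1.0]
width: 0.54
```

Run:
```python
from h import *
s=r.read_state();print(s['tcp_pos'],s['time_s'],s['width'])
a=r.camera('wrist');cv2.imwrite('pics/w15.png',a)
```

```text
[ 0.5482425  -0.25440602  0.23041793] 21.25 0.5402362241411556
```

View pics/w15.png

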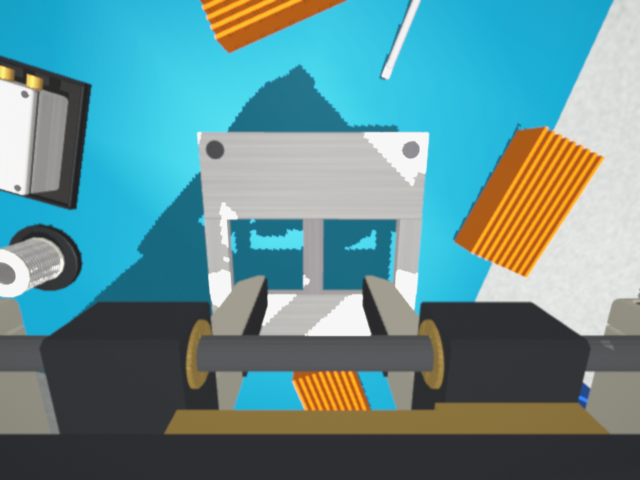

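The bar (u≈313) lies midway between the fingers (u≈314). Down into the windows and grip.

Emit:
{"api": "step_arm", "payload": {"hand": [0.54, 0.54, 0.54, 0.54, 0.54, 0.54], "slide": [[0, 0, 0.03], [0, 0, 0.06], [0, 0, 0.075], [0, 0, 0.083], [0, 0, 0.083], [0, 0, 0.083]], "twist": [[0, 0, 0], [0, 0, 0], [0, 0, 0], [0, 0, 0], [0, 0, 0], [0, 0, 0]]}}

```text
time_s: 21.9
tcp_pos: [0.5483, -0.2545, 0.1471]
eef_rot: [[0.957, 0.291, 0.001], [0.291, -0.957, -0.001], [0.001, 0.001, -1.0]]
ft_force: [0.3, 0.5, 0.1]
width: 0.542
```

Emit:
{"api": "step_arm", "payload": {"hand": [0, 0, 0, 0, 0, 0, 0], "slide": [[0, 0, 0], [0, 0, 0], [0, 0, 0], [0, 0, 0], [0, 0, 0], [0, 0, 0], [0, 0, 0]], "twist": [[0, 0, 0], [0, 0, 0], [0, 0, 0], [0, 0, 0], [0, 0, 0], [0, 0, 0], [0, 0, 0]]}}

```text
time_s: 22.6
tcp_pos: [0.5479, -0.2543, 0.1458]
eef_rot: [[0.957, 0.291, 0.0], [0.291, -0.957, -0.0], [0.0, 0.0, -1.0]]
ft_force: [-0.2, -0.5, 0.9]
width: 0.148
```

Emit:
{"api": "step_arm", "payload": {"hand": [0, 0, 0, 0, 0, 0, 0, 0], "slide": [[0, 0, -0.01], [0, 0, -0.03], [0, 0, -0.06], [0, 0, -0.09], [0, 0, -0.115], [0, 0, -0.13], [0, 0, -0.135], [0, 0, -0.135]], "twist": [[0, 0, 0], [0, 0, 0], [0, 0, 0], [0, 0, 0], [0, 0, 0], [0, 0, 0], [0, 0, 0], [0, 0, 0]]}}

```text
time_s: 23.4
tcp_pos: [0.5478, -0.2543, 0.2805]
eef_rot: [[0.957, 0.291, -0.0], [0.291, -0.957, 0.0], [-0.0, -0.0, -1.0]]
ft_force: [-0.8, 0.2, -5.0]
width: 0.146
```

Run:
```python
from h import *
s=r.read_state();print(s['tcp_pos'],s['time_s'],s['width'],s['ft_force'],s['wrist_torque'])
a=r.camera('wrist');cv2.imwrite('pics/w16.png',a)
cv2.imwrite('pics/s16.png',r.camera('scene'))
```

```text
[ 0.54784812 -0.25425763  0.28045638] 23.4 0.1459495896383858 [-0.82157212  0.18873615 -5.00959061] [ 0.00076239 -0.0180883   0.0097163 ]
```

View pics/s16.png

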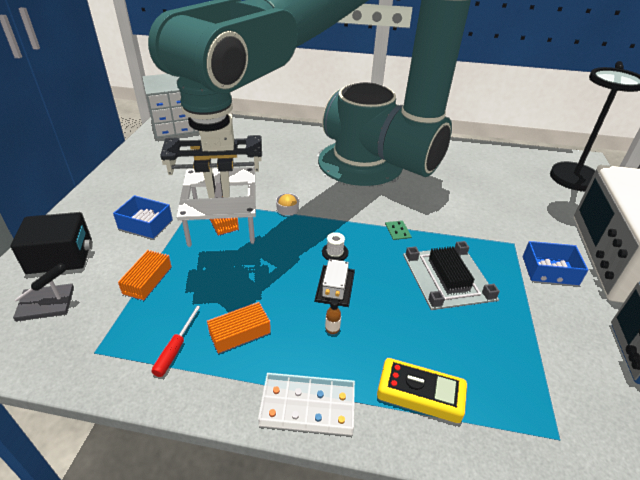

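The frame hangs level. Carrying it to the base.

Emit:
{"api": "step_arm", "payload": {"hand": [0, 0, 0, 0, 0, 0, 0, 0], "slide": [[0.002, -0.015, 0], [0.006, -0.045, 0], [0.012, -0.085, 0], [0.019, -0.125, 0], [0.026, -0.165, 0], [0.032, -0.205, 0], [0.038, -0.245, 0], [0.044, -0.285, 0]], "twist": [[0, 0, 0], [0, 0, 0], [0, 0, 0], [0, 0, 0], [0, 0, 0], [0, 0, -0.02], [0, 0, -0.03], [0, 0, -0.04]]}}

```text
time_s: 24.3
tcp_pos: [0.5061, 0.0332, 0.2798]
eef_rot: [[0.944, 0.329, -0.001], [0.329, -0.944, 0.0], [-0.001, -0.0, -1.0]]
ft_force: [0.9, 0.8, -4.8]
width: 0.147
```

Run:
```python
from h import *
s=r.read_state();c=s['eef_rot'];T=s['tcp_pos'];print(T,s['width'])
print((np.array([.4744,.2583,.281])-T)@c, np.degrees(np.arctan2(c[1,0],c[0,0])))
```

```text
[0.50608225 0.03320377 0.27979234] 0.14728192331028814
[ 0.04414197 -0.22298816 -0.0011426 ] 19.209358186702303
```

Emit:
{"api": "step_arm", "payload": {"hand": [0, 0, 0, 0, 0, 0, 0, 0], "slide": [[0.008, -0.04, 0], [0.016, -0.08, 0], [0.024, -0.12, 0], [0.032, -0.16, 0], [0.038, -0.195, 0], [0.042, -0.215, 0], [0.044, -0.223, 0], [0.044, -0.223, 0]], "twist": [[0, 0, -0.01], [0, 0, -0.02], [0, 0, -0.03], [0, 0, -0.04], [0, 0, -0.0415], [0, 0, -0.0415], [0, 0, -0.0415], [0, 0, -0.0415]]}}

```text
time_s: 25.1
tcp_pos: [0.4749, 0.257, 0.2799]
eef_rot: [[0.929, 0.369, -0.001], [0.369, -0.929, -0.001], [-0.001, 0.0, -1.0]]
ft_force: [-0.3, -0.5, -5.1]
width: 0.148
```

Emit:
{"api": "step_arm", "payload": {"hand": [0, 0, 0], "slide": [[0, 0, 0], [0, 0, 0], [0, 0, 0]], "twist": [[0, 0, 0], [0, 0, 0], [0, 0, 0]]}}

```text
time_s: 25.4
tcp_pos: [0.4757, 0.2555, 0.2807]
eef_rot: [[0.93, 0.366, 0.0], [0.366, -0.93, -0.0], [0.0, 0.0, -1.0]]
ft_force: [-1.0, 0.4, -5.2]
width: 0.146
```

Run:
```python
from h import *
s=r.read_state();c=s['eef_rot'];T=s['tcp_pos'];print(T,s['width'],s['time_s'])
print((np.array([.4744,.2583,.281])-T)@c, np.degrees(np.arctan2(c[1,0],c[0,0])))
np.save('w17.npy',r.camera_model('wrist'),allow_pickle=True)
cv2.imwrite('pics/w17.png',r.camera('wrist'))
```

```text
[0.4756633  0.25550937 0.28073745] 0.14570150965231285 25.4
[-0.00015282 -0.00305942 -0.00026278] 21.49586436181111
```

View pics/w17.png

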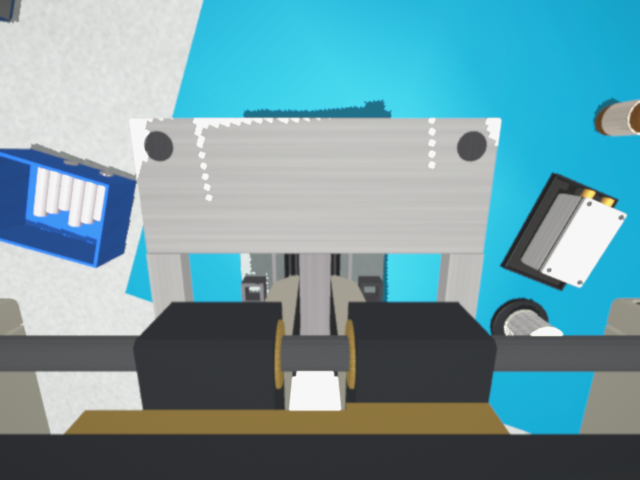

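Emit:
{"api": "step_arm", "payload": {"hand": [0, 0, 0, 0, 0, 0, 0, 0], "slide": [[0, -0.003, 0.02], [0, -0.003, 0.04], [0, -0.003, 0.06], [0, -0.003, 0.08], [0, -0.003, 0.09], [0, -0.003, 0.09], [0, -0.003, 0.09], [0, -0.003, 0.09]], "twist": [[0, 0, -0.002], [0, 0, -0.002], [0, 0, -0.002], [0, 0, -0.002], [0, 0, -0.002], [0, 0, -0.002], [0, 0, -0.002], [0, 0, -0.002]]}}

```text
time_s: 26.25
tcp_pos: [0.4747, 0.2592, 0.192]
eef_rot: [[0.929, 0.369, 0.001], [0.369, -0.929, 0.001], [0.002, -0.0, -1.0]]
ft_force: [-0.8, 0.1, -4.3]
width: 0.147
```

Run:
```python
from h import *
s=r.read_state();c=s['eef_rot'];T=s['tcp_pos'];print(T,s['width'],s['time_s'],s['ft_force'])
print((np.array([.4744,.2583,.1518])-T)@c, np.degrees(np.arctan2(c[1,0],c[0,0])))
cv2.imwrite('pics/w18.png',r.camera('wrist'))
a=r.camera('scene');cv2.imwrite('pics/s18.png',cv2.resize(a[180:320,380:520],None,fx=4.2,fy=4.2,interpolation=cv2.INTER_CUBIC))
```

```text
[0.47474783 0.25918635 0.19195823] 0.1467596138712798 26.25 [-0.82941255  0.08876094 -4.30407893]
[-0.00071541  0.00070081  0.04015703] 21.667369687503694
```

View pics/s18.png

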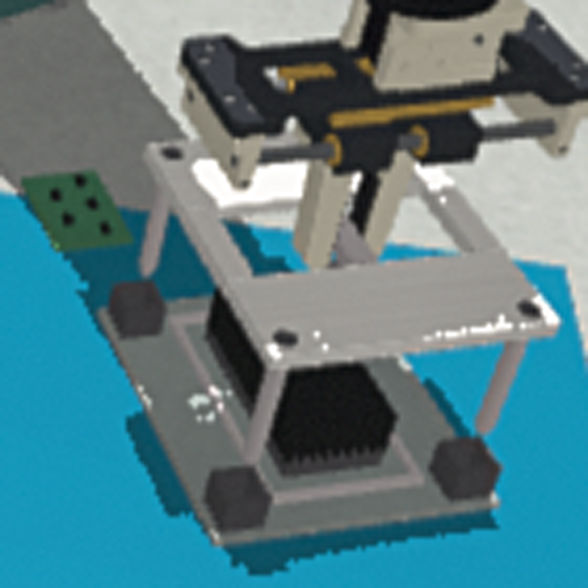

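View pics/w18.png

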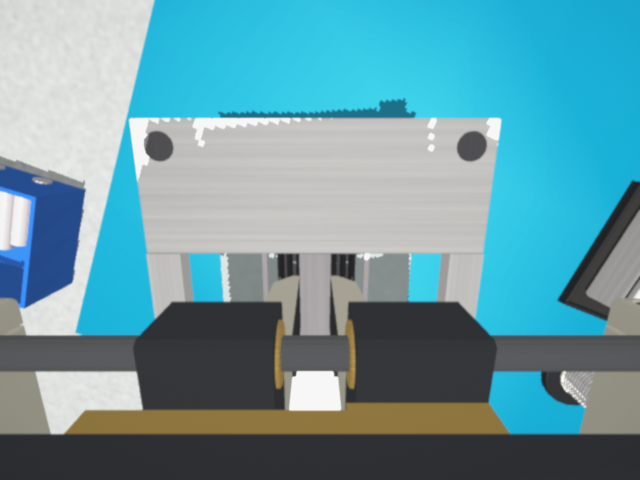

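Run:
```python
from h import *
a=cv2.imread('pics/s18.png')
def W(c,yaw,x,y,z):
    t=np.radians(yaw);return [c[0]+np.cos(t)*x-np.sin(t)*y,c[1]+np.sin(t)*x+np.cos(t)*y,z]
px=lambda p:((proj('scene',p)-[380,180]+.5)*4.2-.5)
zf=.19196-.1458
for sx in(-1,1):
  for sy in(-1,1):
    q=np.array([px(W((.4747,.2592),21.67,sx*74+0,sy*64+0,0)) for _ in [0]]) if 0 else None
    for c,yaw,z,h,col in [((.4747+.0003,.2592),21.67,zf,.003,(0,0,255)),((.4747+.0003,.2592),21.67,zf+.006,.005,(0,0,255)),((.4741,.2597),21.6,.028,.012,(0,255,0)),((.4741,.2597),21.6,.028,.008,(0,255,255))]:
        pts=np.array([px(W(c,yaw,sx*.074+i*h,sy*.064+j*h,z)) for i,j in((1,1),(1,-1),(-1,-1),(-1,1))])
        cv2.polylines(a,[(pts*8).astype(np.int32)],True,col,1,cv2.LINE_AA,3)
cv2.imwrite('pics/s18o.png',a)
```

```text
(no output)
```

View pics/s18o.png

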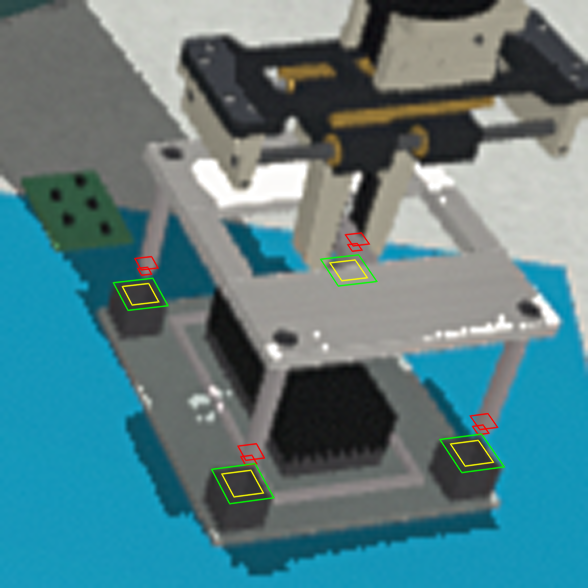

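Overlay hints that the feet may be ~3–4 mm too far in +y relative to the sockets. Checking at higher zoom.

```bash
cat > ov.py <<'E'
from h import *
def W(c,yaw,x,y,z):
    t=np.radians(yaw);return [c[0]+np.cos(t)*x-np.sin(t)*y,c[1]+np.sin(t)*x+np.cos(t)*y,z]
def ov(img,cam,boxes,ox,oy,w,h,s,m=None):
    a=cv2.resize(img[oy:oy+h,ox:ox+w],None,fx=s,fy=s,interpolation=cv2.INTER_CUBIC)
    for c,yaw,z,hh,col in boxes:
      for sx in(-1,1):
        for sy in(-1,1):
          pts=np.array([(proj(cam,W(c,yaw,sx*.074+i*hh,sy*.064+j*hh,z),m)-[ox,oy]+.5)*s-.5 for i,j in((1,1),(1,-1),(-1,-1),(-1,1))])
          cv2.polylines(a,[(pts*8).astype(np.int32)],True,col,1,cv2.LINE_AA,3)
    return a
E
python3 - <<'E'
from ov import *
img=r.camera('scene');cv2.imwrite('pics/s19raw.png',img)
s=r.read_state();T=s['tcp_pos'];zf=T[2]-.1458;print(T)
yf=21.67;F=(T[0]+.0003,T[1]);B=(.4741,.2597)
b=[(F,yf,zf,.003,(0,0,255)),(B,21.6,.028,.012,(0,255,0)),(B,21.6,.006,.012,(255,255,0))]
A=[ov(img,'scene',b,*o,40,48,6) for o in((398,230),(425,272),(475,265))]
cv2.imwrite('pics/s19.png',np.hstack(A))
R0=[ov(img,'scene',[],*o,40,48,6) for o in((398,230),(425,272),(475,265))]
cv2.imwrite('pics/s19.png',np.vstack([np.hstack(R0),np.hstack(A)]))
E
```

```text
[0.4745596  0.25917134 0.1914629 ]
```

View pics/s19.png

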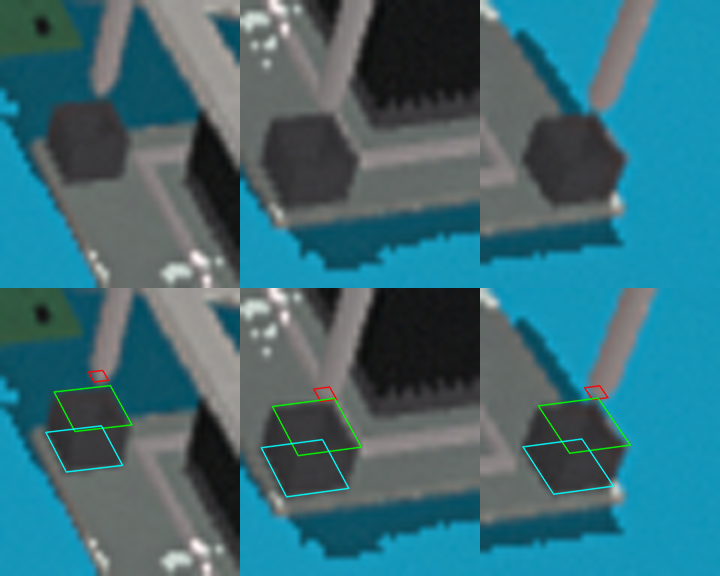

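Emit:
{"api": "step_arm", "payload": {"hand": [0, 0, 0, 0, 0, 0, 0, 0], "slide": [[-0.001, 0.0018, 0], [-0.001, 0.0018, 0.005], [-0.001, 0.0018, 0.01], [-0.001, 0.0018, 0.014], [-0.001, 0.0018, 0.016], [-0.001, 0.0018, 0.018], [-0.001, 0.0018, 0.02], [-0.001, 0.0018, 0.02]], "twist": [[0, 0, 0], [0, 0, 0], [0, 0, 0], [0, 0, 0], [0, 0, 0], [0, 0, 0], [0, 0, 0], [0, 0, 0]]}}

```text
time_s: 27.2
tcp_pos: [0.4741, 0.257, 0.1705]
eef_rot: [[0.929, 0.369, -0.0], [0.369, -0.929, -0.0], [-0.0, -0.0, -1.0]]
ft_force: [0.2, 0.1, -4.4]
width: 0.147
```

Run:
```python
from ov import *
s=r.read_state();T=s['tcp_pos'];print(T,s['ft_force'],s['wrist_torque'])
img=r.camera('scene')
R0=[ov(img,'scene',[],*o,40,48,6) for o in((398,230),(425,272),(475,265))]
cv2.imwrite('pics/s20.png',np.hstack(R0))
```

```text
[0.47406406 0.25701897 0.17047337] [ 0.21320949  0.09490656 -4.38207002] [-0.04559604 -0.01925054  0.02700093]
```

View pics/s20.png

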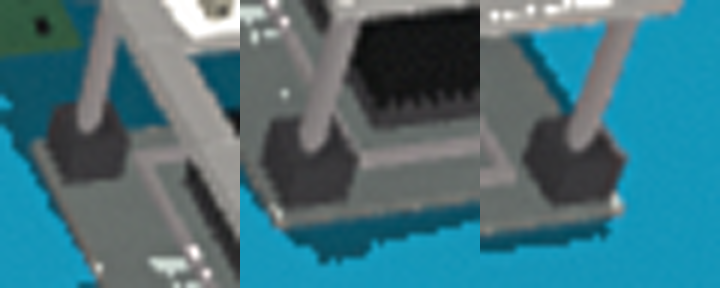

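The feet have entered the mouths with no side force. Lowering gently.

Emit:
{"api": "step_arm", "payload": {"hand": [0, 0, 0, 0, 0], "slide": [[0, 0, 0.002], [0, 0, 0.004], [0, 0, 0.006], [0, 0, 0.008], [0, 0, 0.008]], "twist": [[0, 0, 0], [0, 0, 0], [0, 0, 0], [0, 0, 0], [0, 0, 0]]}}

```text
time_s: 27.75
tcp_pos: [0.474, 0.257, 0.1623]
eef_rot: [[0.929, 0.369, -0.0], [0.369, -0.929, -0.0], [-0.0, 0.0, -1.0]]
ft_force: [-0.4, -0.3, -5.0]
width: 0.149
```

Emit:
{"api": "step_arm", "payload": {"hand": [0, 0, 0, 0, 0, 0, 0], "slide": [[0, 0, 0.002], [0, 0, 0.004], [0, 0, 0.006], [0, 0, 0.008], [0, 0, 0.009], [0, 0, 0.01], [0, 0, 0.01]], "twist": [[0, 0, 0], [0, 0, 0], [0, 0, 0], [0, 0, 0], [0, 0, 0], [0, 0, 0], [0, 0, 0]]}}

```text
time_s: 28.45
tcp_pos: [0.4741, 0.257, 0.1526]
eef_rot: [[0.929, 0.369, -0.0], [0.369, -0.929, -0.0], [-0.0, -0.0, -1.0]]
ft_force: [0.2, -0.2, -4.6]
width: 0.148
```

Emit:
{"api": "step_arm", "payload": {"hand": [0, 0, 0], "slide": [[0, 0, 0.001], [0, 0, 0.0015], [0, 0, 0.0015]], "twist": [[0, 0, 0], [0, 0, 0], [0, 0, 0]]}}

```text
time_s: 28.75
tcp_pos: [0.4742, 0.2571, 0.1518]
eef_rot: [[0.929, 0.369, 0.0], [0.369, -0.929, 0.0], [0.001, 0.0, -1.0]]
ft_force: [-2.7, -2.2, 3.6]
width: 0.152
```

The frame touched down at the expected height (TCP 0.1518). Opening part way, since the windows limit it, and rising.

Emit:
{"api": "step_arm", "payload": {"hand": [0.5, 0.5, 0.5, 0.5, 0.5, 0.5, 0.5], "slide": [[0, 0, 0], [0, 0, 0], [0, 0, 0], [0, 0, 0], [0, 0, -0.02], [0, 0, -0.06], [0, 0, -0.1]], "twist": [[0, 0, 0], [0, 0, 0], [0, 0, 0], [0, 0, 0], [0, 0, 0], [0, 0, 0], [0, 0, 0]]}}

```text
time_s: 29.45
tcp_pos: [0.4738, 0.2569, 0.252]
eef_rot: [[0.929, 0.369, -0.001], [0.369, -0.929, -0.001], [-0.001, 0.0, -1.0]]
ft_force: [0.0, -0.1, 0.4]
width: 0.497
```

Emit:
{"api": "step_arm", "payload": {"hand": [0.5, 0.5, 0.5, 0.5], "slide": [[-0.03, 0, -0.04], [-0.045, 0, -0.08], [-0.045, 0, -0.08], [-0.045, 0, -0.08]], "twist": [[0, 0, 0], [0, 0, 0], [0, 0, 0], [0, 0, 0]]}}

```text
time_s: 29.85
tcp_pos: [0.4323, 0.2404, 0.3319]
eef_rot: [[0.929, 0.369, 0.002], [0.369, -0.929, 0.001], [0.002, -0.0, -1.0]]
ft_force: [-0.1, 0.6, -1.1]
width: 0.502
```

Run:
```python
from ov import *
s=r.read_state();print(s['tcp_pos'],s['time_s'],s['ft_force'],s['width'])
m=r.camera_model('wrist');np.save('w21.npy',m,allow_pickle=True)
cv2.imwrite('pics/w21.png',r.camera('wrist'));a=r.camera('scene');cv2.imwrite('pics/s21.png',cv2.resize(a[180:340,290:520],None,fx=3.4,fy=3.4,interpolation=cv2.INTER_CUBIC))
```

```text
[0.43228147 0.24043993 0.33191006] 29.85 [-0.07241334  0.59088964 -1.14359821] 0.5020617119269977
```

View pics/s21.png

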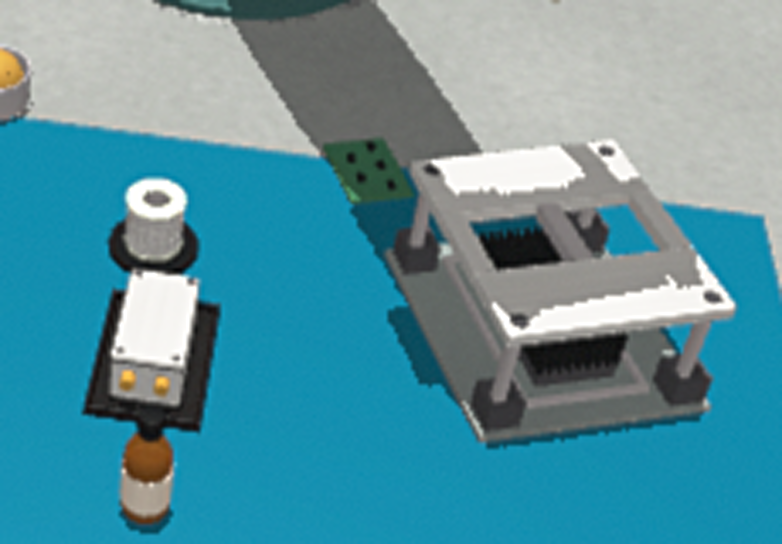

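View pics/w21.png

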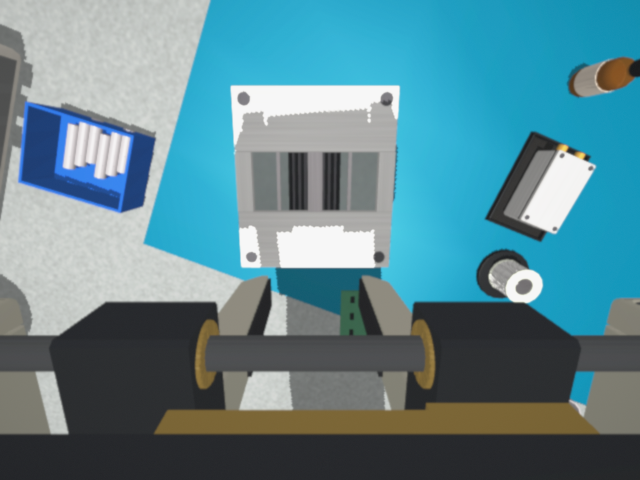

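All four feet are in their sockets, the deck is level, and the reel, box and bottle look right. Handing in.

Emit:
{"api": "step_arm", "payload": {"hand": [0.5, 0.5, 0.5], "slide": [[0, 0, 0], [0, 0, 0], [0, 0, 0]], "twist": [[0, 0, 0], [0, 0, 0], [0, 0, 0]]}}

```text
time_s: 30.25
tcp_pos: [0.4324, 0.2404, 0.3305]
eef_rot: [[0.929, 0.369, -0.001], [0.369, -0.929, -0.001], [-0.001, 0.0, -1.0]]
ft_force: [0.2, 0.4, -0.8]
width: 0.502
```

Run:
```python
from ov import *
m=np.load('w21.npy',allow_pickle=True).item()
a=np.array([ray('w',*p,.091,m)[:2] for p in((243,98),(387,98),(379,257),(251,257))]);print(a.mean(0),[np.linalg.norm(a[i]-a[i-3]).round(4) for i in range(4)])
print(r.job_done())
```

```text
[0.4741141  0.25818866] [np.float64(0.1283), np.float64(0.1482), np.float64(0.1285), np.float64(0.1482)]
the job is handed in; nothing more can be done
None
```

I took the pile apart from the top down and handed the job in at about 30 s. The reel is on the spindle, the die-cast box in the tray, the module in the rack base's bed, and the frame over it in the four sockets. Everything is released and the arm is raised clear; the hand-in gives no verdict.

**Last checks:**
- **Reel, box and bottle:** the final pictures show the reel upright on its disc and the box flat in the tray. I saw no sign that the bottle had moved.
- **Module:** measured within about 1 mm of the bed's centre after release, at the same angle as the base.
- **Frame:** it touched down with the tool at 151.8 mm, the height worked out for fully home. The deck looks level and all four feet appear to be in their sockets. The wrist camera puts its centre at (0.474, 0.258) m and the base's at (0.474, 0.260) m, about 1.5 mm apart.

**One disagreement:** before the frame went in, the wrist camera and the scene and top cameras differed by 2–3 mm on where the base sits in y. I shifted the frame about 2 mm toward the scene and top values, and it went in with almost no side force.

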